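# Sort the mixed vent parts into their trays

## Robot

A 7-joint arm with a two-finger parallel gripper is mounted at the origin on a cart in front of the work surface, level with it; the furniture and walls round the work are solid. World frame = base frame: x ahead of the robot, y to its left, z up, the work surface at z = 0. Lengths are in mm, angles in degrees, forces in N, time in s.
With the tool pointing down it reaches from about 400 to 875 mm from the base axis. Payload 19.3 kg.
Tool frame: the origin (TCP) lies midway between the tips of the shut fingers; the grasp point (between the pads) lies 19 mm behind it; y points along the fingers, z is the direction in which the jaws open and shut, and the axes are right-handed (so a half turn about y gives the same grasp; the last joint's range is limited). The gripper opens to 85 mm and grips with 20 to 120 N. Pads are 22 mm wide; open, the fingers measure 114 mm over their backs; the gripper's body (76 mm by 85 mm) begins 54 mm behind the grasp point. The pads swing forward as they close: fully open they stand 13 mm farther back than shut.
Start: joints at [68.514, 29.874, -2.08, 91.645, 1.215, 58.505, -6.463], TCP at [187.536, -596.192, 231.291] pointing down, gripper open.
Joint ranges: [-166.77, 166.77], [-17.47, 122.26], [-85.68, 81.53], [9.62, 139.38], [-72.42, 252.41], [9.2, 110.78], [-144.41, 144.41]. Speed limits (degrees/s): [108.29, 108.29, 136.94, 136.94, 172.46, 172.46, 172.46].

## Interface

Orientations are given as a 3x3 rotation matrix whose columns are the frame's x, y, z axes.
In Python, from cell import * gives the robot as it stands.
- The arm moves only by the tool drive_tool, never from a script. Its argument "motion" is a list of rows, each a list of 3 entries, a list of its own where there are three numbers: the shift along the tool's x, y, z in mm, then the turn, a rotation vector about the tool's x, y, z in rad, then the gripper's target within -1 to 1 (shut at 1, half-way at 0, fully open at -1). A call has 1 to 20 rows; each row shifts and turns the pose as measured when the row begins, along the tool's axes as they then stand; what a row does not reach is not made up. A row lasts 1/8 s, in which the tool goes at most 62.5 mm and 10.7 degrees, less where a joint would pass 70% of its speed; a pose out of reach is approached as far as the arm can. A call is refused whole if a number of a shift passes 62.5 or a number of a turn 0.188, either way. A call with a gripper value outside its range is refused whole. The fingers move at their own pace and stop on an object; "newtons" is the grip in N (left out, the last holds). Time passes only in rows, so rows that do not move let the fingers close. It gives the time, the measured TCP pose, the force and the opening at its end, in the units of the state.
- read_state(): the state, without advancing time (a new reading comes with each control period).
- get_image(name): name is "side" or "top"; returns (picture, depth): 420x560x3 uint8, red, green, blue; 420x560 float32, mm along the optical axis (not along the pixel's ray), 0 where there is no reading.
- camera_model(name): a dict with "camera_matrix" (3x3 intrinsics, pixels), "camera_from_world" (4x4, takes a point from world to camera coordinates). Camera axes: x right, y down, z forward; pixel columns grow to the right and rows downward; lengths in mm; the calibration is good to about 2 mm. A picture is of the moment at which its call begins. camera_model takes no time and is no camera call.
- finish_job(): hands the job in, once; it reports no verdict.
The state is a dict: "time": time; "joint_positions": joint angles; "qvel": joint speeds; "joint_torque": joint torques, N m; "ee_pos": TCP position; "orientation": TCP orientation; "force": force on the tool from outside, world axes, zero at the start; "moment": the same for the moment, N m; "gripper_width": finger opening in mm.
Only numpy, scipy, OpenCV 4.12 (cv2) and the standard library are available. Lean on these libraries where they do the work, as an engineer would, in place of code of your own. Each camera call takes 0.05 s, during which the arm holds its last target.

## Task

A mixed handful of vent parts has been left on the bench: lay the two large blades in the nests of the large-blade tray and the two small blades in the nests of the small-blade tray, one to a nest, right side up and flat on the plate between its corner angles, and put the loose clip in the clip bin. Leave the tally counter that stands among them where it is.

Things in the scene. Friction and masses are not known exactly. Their poses are not given: they have to be found in the camera images.
- large_blade_a: Large vent blade, one of two alike: black moulded plastic, long oval, 120 mm (its y) by 48 mm (its x), crown 20 mm high, about 25 g. Starts flat, long axis within 0.3 rad of world y. Take it across its middle by the long edges; they are bevelled, widest 7 to 10 mm above the underside, so bring the finger ends close to the bench. Origin: centre of underside, z up.
- large_blade_b: Large vent blade, one of two alike: black moulded plastic, long oval, 120 mm (its y) by 48 mm (its x), crown 20 mm high, about 25 g. Starts flat, long axis within 0.3 rad of world y. Take it across its middle by the long edges; they are bevelled, widest 7 to 10 mm above the underside, so bring the finger ends close to the bench. Origin: centre of underside, z up.
- small_blade_a: Small vent blade, one of two alike: black moulded plastic, long oval, 96 mm (its y) by 37 mm (its x), crown 15 mm high, about 18 g. Starts flat, long axis within 0.3 rad of world y. Take it across its middle by the long edges; they are bevelled, widest 3 to 5 mm above the underside, so bring the finger ends down to about 1 mm above the bench. Origin: centre of underside, z up.
- small_blade_b: Small vent blade, one of two alike: black moulded plastic, long oval, 96 mm (its y) by 37 mm (its x), crown 15 mm high, about 18 g. Starts flat, long axis within 0.3 rad of world y. Take it across its middle by the long edges; they are bevelled, widest 3 to 5 mm above the underside, so bring the finger ends down to about 1 mm above the bench. Origin: centre of underside, z up.
- loose_clip: Loose clip: small black moulded clip, 39 mm long (its y), 12 mm wide (its x), 14 mm high, about 12 g, with a raised foot at each end; lies on the open bench at any yaw. Origin: centre of the underside, z up. Take it across its 12 mm width.
- large_tray: Large-blade tray, fixed: white plate 168 (x) x 156 (y) mm, top 8 mm above bench. Two nests at x = -42 and +42 mm, y = 0, long axis along y, each 62 x 134 mm inside 4 aluminium corner angles, 6 mm thick, tops 20 mm above bench; middle 82 mm of each long side open for fingers. Blade goes in along y, either way round, 7 mm play all round. Origin: centre of underside, on the bench, z up.
- small_tray: Small-blade tray, fixed: white plate 147 (x) x 132 (y) mm, top 8 mm above bench. Two nests at x = -37 and +37 mm, y = 0, long axis along y, each 51 x 110 mm inside 4 aluminium corner angles, 6 mm thick, tops 20 mm above bench; middle 70 mm of each long side open for fingers. Blade goes in along y, either way round, 7 mm play all round. Origin: centre of underside, on the bench, z up.
- clip_bin: Clip bin, fixed: open blue bin, already holds clips; 103 (x) x 110 (y) x 61 mm high, inside 96 x 106 mm, inner floor 13 mm above the bench; walls 61 mm high, but only 41 mm on the +y side. A clip may be let go just above the rim. Origin: centre of underside, on the bench, z up.
- tally: Tally counter, a bystander to be left alone: light grey round case 46 mm across with a small black knob on top, 32 mm high, loose on the bench. Origin: centre of the underside, z up.
There are look-alikes about, which are no part of the job. Leave any orange look-alike of the small_blade_a alone.

How it is judged:
By the outcome, as a careful person would: the job done as asked, in the order asked, and still so for the second after the job is handed in, with the robot touching nothing.
It also fails if it takes over 112 s, if anything falls off the work surface, if the arm or the gripper's body presses on something with over 40 N, if the wrist force passes 120 N, or if a joint passes its speed limit or range.

## Working session

There is one attempt and no reset: what is moved stays moved. The work goes in short steps, Python scripts to look and compute and a tool call to move; the robot and the scene stay as the last step left them, time stands still between calls to the robot, and variables do not carry over. Pictures are saved under pics/ and viewed, and the job is handed in when it is done.

Besides the shell and the picture viewer there is one more tool, called after "Emit:" as name([rows], argument=value, ...), one row to a line, values as JSON. drive_tool: Moves the arm, as the interface text tells. Its arguments: {"type":"object","properties":{"motion":{"type":"array"},"newtons":{"type":"number"}},"required":["motion"]}

```bash
ls; mkdir -p pics; python3 - <<'E'
from cell import *
import cv2,numpy as np
for n in ("top","side"):
    p,d=get_image(n); cv2.imwrite(f"pics/{n}0.png",p[:,:,::-1]); np.save(f"{n}_d0.npy",d); np.save(f"{n}_p0.npy",p)
    print(n,camera_model(n))
s=read_state(); print(s)
E
```

```text
pics
top {'camera_matrix': array([[434.963609  ,   0.        , 280.12686478],
       [  0.        , 434.963609  , 206.77431825],
       [  0.        ,   0.        ,   1.        ]]), 'camera_from_world': array([[ 1.14376161e-02, -9.99738092e-01,  1.98224118e-02,
         5.73319726e+01],
       [-9.92303406e-01, -1.37925401e-02, -1.23059810e-01,
         5.52793916e+02],
       [ 1.23300981e-01, -1.82623359e-02, -9.92201267e-01,
         1.24709444e+03],
       [ 0.00000000e+00,  0.00000000e+00,  0.00000000e+00,
         1.00000000e+00]])}
side {'camera_matrix': array([[478.3523749 ,   0.        , 279.29484845],
       [  0.        , 478.3523749 , 208.14119686],
       [  0.        ,   0.        ,   1.        ]]), 'camera_from_world': array([[ 8.11110735e-01, -5.84702451e-01,  1.49137116e-02,
        -4.10493867e+02],
       [-3.29411787e-01, -4.77739091e-01, -8.14403608e-01,
         2.51621051e+02],
       [ 4.83308649e-01,  6.55658756e-01, -5.80107184e-01,
         1.32885667e+03],
       [ 0.00000000e+00,  0.00000000e+00,  0.00000000e+00,
         1.00000000e+00]])}
{'time': 0.1, 'joint_positions': array([68.51511041, 29.90708846, -2.07940885, 91.67052231,  1.21357857,
       58.50471081, -6.46450111]), 'qvel': array([ 0.01950025,  0.01081119, -0.02857376, -0.07862103,  0.0115369 ,
        0.05923658,  0.06997676]), 'joint_torque': array([ 5.92829398e-03, -9.28489780e+01,  1.98518112e+00, -3.70534337e+01,
        1.82453881e-02,  5.25400348e-03,  9.55581709e-05]), 'ee_pos': array([ 187.41398091, -595.91727817,  230.76897693]), 'orientation': array([[-9.53935767e-01, -3.86505721e-04,  3.00010673e-01],
       [-3.00010912e-01,  9.78973551e-04, -9.53935267e-01],
       [ 7.49989242e-05, -9.99999446e-01, -1.04983382e-03]]), 'force': array([ 0.25170024,  0.17619767, -0.05097348]), 'moment': array([-0.05297338,  0.00301587,  0.02250484]), 'gripper_width': 85.50396595751734}
```

View pics/top0.png

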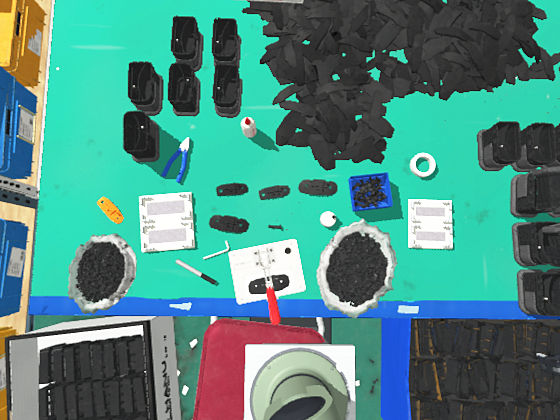

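View pics/side0.png

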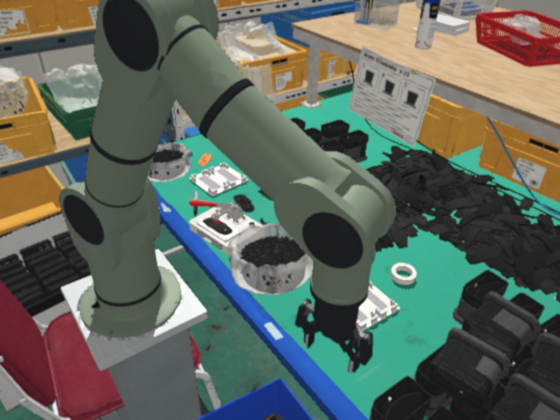

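The top view shows four blades at about (232,189), (274,192), (318,187) and (229,223). The clip is at (276,226), the tally at (328,218), the large tray at (166,222), the small tray at (431,224) and the bin at (370,190). There is also an orange look-alike at (110,209) and a clamp fixture at (268,270) holding a blade. Next I'll measure each of them.

```bash
cat > h.py <<'E'
import numpy as np,cv2
from cell import *
def world(n,u,v,d):
    c=camera_model(n);K=c["camera_matrix"];T=c["camera_from_world"]
    u=np.asarray(u,float);v=np.asarray(v,float);d=np.asarray(d,float)
    pc=np.stack([(u-K[0,2])/K[0,0]*d,(v-K[1,2])/K[1,1]*d,d],-1)
    return (pc-T[:3,3])@T[:3,:3]
def cloud(n,d):
    v,u=np.mgrid[:d.shape[0],:d.shape[1]]
    return world(n,u,v,d)
def crop(p,x0,y0,x1,y1,k,name):
    cv2.imwrite(name,cv2.resize(p[y0:y1,x0:x1,::-1],None,fx=k,fy=k,interpolation=cv2.INTER_CUBIC))
E
python3 - <<'E'
from h import *
p=np.load("top_p0.npy");d=np.load("top_d0.npy")
P=cloud("top",d)
crop(p,85,165,275,305,4,"pics/cl.png")
crop(p,260,165,460,305,4,"pics/cr.png")
g=P[200:215,200:210].reshape(-1,3);print("bench z",g.mean(0),g.std(0))
hsv=cv2.cvtColor(p,cv2.COLOR_RGB2HSV)
m=((p.max(2)<75)&(d>0)).astype(np.uint8)
n,l,st,ce=cv2.connectedComponentsWithStats(m,connectivity=8)
for i in range(1,n):
    x,y,w,h,a=st[i]
    if a>15 and 170<y<300 and 190<x<345:
        q=P[l==i]; r=cv2.minAreaRect(q[:,:2].astype(np.float32))
        print(ce[i].round(1),a,"rect",np.round(r[0],1),np.round(r[1],1),round(r[2],1),"z",np.percentile(q[:,2],[5,50,95,100]).round(1))
E
```

```text
bench z [550.20876709 288.76102505  17.8790812 ] [ 22.36352161  24.91315832 149.56029569]
[231.8 189.2] 285 rect [608.5 210.2] [34.7 91.2] 4.1 z [ 0.3  5.9 11.9 18.2]
[324.4 188.5] 224 rect [613.8 -61.8] [37.2 88.1] 1.0 z [ 2.   9.3 15.7 21.3]
[275.  191.8] 238 rect [601.3  83. ] [32.6 88.1] 9.4 z [ 0.2  6.1 11.5 17.9]
[304.6 190.2] 34 rect [606.2  -9.2] [30.2 17.1] 44.4 z [ 1.1  5.9  9.9 10.8]
[228.7 224. ] 470 rect [502.7 216.8] [114.   43.9] 82.5 z [ 2.6  9.1 15.7 24.7]
[274.8 226.7] 22 rect [494.6  80. ] [33.2  6.6] 86.9 z [ 0.8  5.9 15.  17.2]
[356.2 268.9] 3121 rect [ 374.8 -150.5] [168.6 192.6] 46.7 z [ 68.7  82.9  95.6 120.1]
[287.1 250.2] 22 rect [425.1  43.6] [11.5 11.6] 0.7 z [51.1 55.1 59.  63.5]
[207.9 278.6] 56 rect [340.  272.8] [43.8 10.5] 61.3 z [ 8.9 12.7 17.  17.7]
[280. 282.] 190 rect [334.1  61.3] [41.1 44.9] 8.8 z [50.6 55.9 62.3 65.3]
[257.3 286.7] 208 rect [323.7 128. ] [42.1 46. ] 2.2 z [48.6 54.5 59.2 61.4]
```

View pics/cl.png

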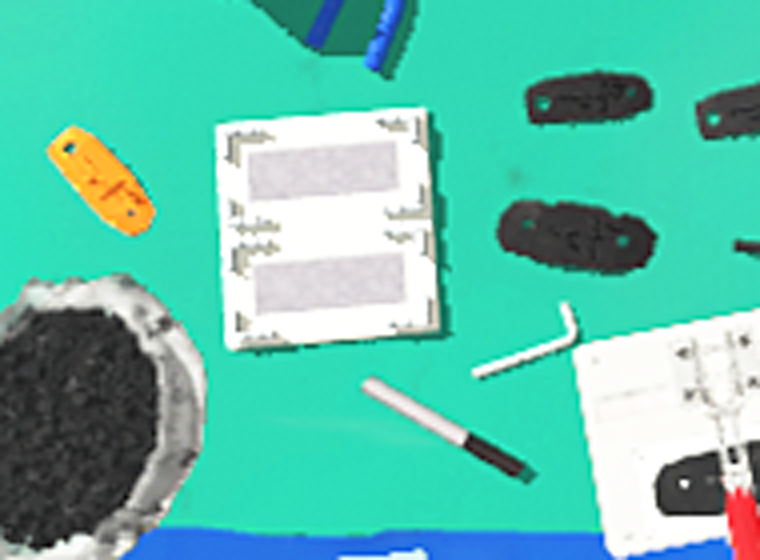

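View pics/cr.png

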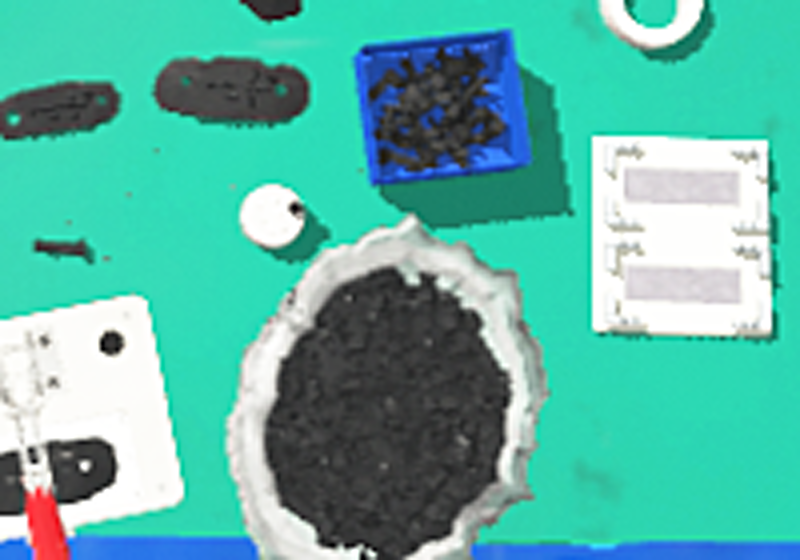

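```bash
cat >> h.py <<'E'
def plane(n,u,v,z):
    c=camera_model(n);T=c["camera_from_world"];R=T[:3,:3];o=-R.T@T[:3,3]
    w=world(n,u,v,np.ones(np.shape(u)))
    r=w-o; return o+r*((z-o[2])/r[...,2])[...,None]
def objs(p,m,box,z,amin=20):
    x0,y0,x1,y1=box
    mm=np.zeros_like(m);mm[y0:y1,x0:x1]=m[y0:y1,x0:x1]
    n,l,st,ce=cv2.connectedComponentsWithStats(mm,connectivity=8)
    for i in range(1,n):
        if st[i][4]<amin: continue
        v,u=np.nonzero(l==i); q=plane("top",u,v,z)[:,:2]
        r=cv2.minAreaRect(q.astype(np.float32)); C=np.cov(q.T);w,V=np.linalg.eigh(C);a=V[:,1]
        if a[1]<0:a=-a
        # extents along axis
        e=(q-q.mean(0))@np.stack([a,[a[1],-a[0]]]).T
        print("px",ce[i].round(1),st[i][4],"mean",q.mean(0).round(1),"rectc",np.round(r[0],1),"size",np.round(r[1],1)+2.8,"yaw from y (ccw) deg",round(np.degrees(np.arctan2(-a[0],a[1])),1),"rect ang",round(r[2],1))
E
python3 - <<'E'
from h import *
p=np.load("top_p0.npy");d=np.load("top_d0.npy");P=cloud("top",d)
print("zeros",(d==0).mean())
for (u,v) in [(200,190),(250,210),(300,205),(345,235),(205,240),(410,200)]:
    q=P[v-2:v+3,u-2:u+3].reshape(-1,3);print(np.median(q,0).round(1),q[:,2].std().round(2))
hsv=cv2.cvtColor(p,cv2.COLOR_RGB2HSV)
dark=((p.max(2)<95)).astype(np.uint8)
for b,z in [((205,175,250,200),4),((255,180,292,203),4),((296,175,340,200),8),((205,210,252,240),8),((262,218,292,235),7)]:
    print(b,z);objs(p,dark,b,z)
wh=((hsv[...,1]<60)&(p.max(2)>120)).astype(np.uint8)
print("trays");objs(p,wh,(135,185,200,258),8,400);objs(p,wh,(400,190,460,256),8,400)
print("tally");objs(p,wh,(315,205,342,228),32,50)
bl=((hsv[...,0]>105)&(hsv[...,0]<130)&(hsv[...,1]>150)).astype(np.uint8)
dk=((bl>0)|(p.max(2)<60)).astype(np.uint8)
print("bin");objs(p,bl,(340,165,400,222),61,100)
# depth on tray plates & bin
for (u,v) in [(166,208),(166,236),(432,212),(432,236)]:
    q=P[v-2:v+3,u-2:u+3].reshape(-1,3);print("nest",np.median(q,0).round(1))
sub=(P[...,2]>50)&(P[...,2]<70); sub[:165]=0;sub[222:]=0;sub[:,:340]=0;sub[:,400:]=0
q=P[sub];print("bin hi",len(q),q.min(0).round(1),q.max(0).round(1),cv2.minAreaRect(q[:,:2].astype(np.float32)))
E
```

```text
zeros 0.0038860544217687075
[6.038e+02 3.069e+02 1.000e-01] 2.45
[545.3 154.5  -0.6] 2.7
[562.5   3.6  -0.8] 2.28
[ 466.3 -112.8  116.7] 235.91
[453.2 286.9  -0. ] 2.59
[ 581.1 -329.2    9.5] 7.72
(205, 175, 250, 200) 4
px [232.  189.2] 305 mean [607.2 209.9] rectc [608.3 210.1] size [37.9 94.3] yaw from y (ccw) deg 5.7 rect ang 5.0
(255, 180, 292, 203) 4
px [274.  191.9] 294 mean [600.7  82.7] rectc [601.5  82.2] size [37.3 93.9] yaw from y (ccw) deg 11.0 rect ang 9.9
(296, 175, 340, 200) 8
px [317.7 187.3] 476 mean [616.2 -49.2] rectc [617.1 -48.6] size [115.5  48.2] yaw from y (ccw) deg -1.6 rect ang 87.2
(205, 210, 252, 240) 8
px [228.7 223.8] 511 mean [501.8 216.7] rectc [502.4 216.6] size [117.1  48.4] yaw from y (ccw) deg -7.1 rect ang 83.6
(262, 218, 292, 235) 7
px [275.3 226.7] 31 mean [495.1  77.7] rectc [495.2  78.5] size [39.3  9.6] yaw from y (ccw) deg -4.5 rect ang 85.5
trays
px [166.2 221.6] 3007 mean [506.1 402.4] rectc [506.4 402.4] size [172.1 160.4] yaw from y (ccw) deg -84.4 rect ang 5.7
px [429.7 223.7] 2179 mean [ 510.2 -386.9] rectc [ 510.6 -387.9] size [135.9 151.3] yaw from y (ccw) deg 89.4 rect ang 88.6
tally
px [327.3 218.7] 196 mean [518.9 -75.1] rectc [519.4 -75.6] size [47.2 47.2] yaw from y (ccw) deg 89.3 rect ang 0.7
bin
px [371.5 190.7] 727 mean [ 599.4 -200.3] rectc [ 597.3 -196.4] size [103.5 120.4] yaw from y (ccw) deg -0.7 rect ang 7.1
nest [546.6 404.4   8.8]
nest [463.1 400.6   8.9]
nest [ 545.3 -395.8    8.7]
nest [ 473.2 -392.7    8.7]
bin hi 117 [ 545.5 -261.6   50.1] [ 656.  -141.4   66.4] ((601.2831420898438, -202.40826416015625), (100.04903411865234, 110.88182067871094), 7.043108940124512)
```

```bash
cat >> h.py <<'E'
from scipy.spatial.transform import Rotation as Ro
def target_R(yaw):
    a=np.radians(yaw); z=np.array([np.cos(a),np.sin(a),0]);y=np.array([0,0,-1.]);return np.stack([np.cross(y,z),y,z],1)
def rem(pos,yaw,g,step=55,rstep=.17):
    s=read_state();p=np.array(s["ee_pos"]);R=np.array(s["orientation"]);Rt=target_R(yaw);pos=np.array(pos,float)
    rv=Ro.from_matrix(R.T@Rt).as_rotvec();
    print("t",round(s["time"],2),"at",p.round(1),"zaz",round(np.degrees(np.arctan2(R[1,2],R[0,2])),1),"w",round(s["gripper_width"],1),"F",np.round(s["force"],1),"dist",round(np.linalg.norm(pos-p),1),"rot",rv.round(3))
    n=int(max(np.ceil(np.linalg.norm(pos-p)/step),np.ceil(np.linalg.norm(rv)/rstep),1))
    rows=[]
    for k in range(n):
        q=(pos-p)/(n-k)
        rows.append([[float(x) for x in (R.T@q).round(1)],[float(x) for x in (rv/n).round(3)],g]);p=p+R@(R.T@q).round(1);R=R@Ro.from_rotvec((rv/n).round(3)).as_matrix()
    print("[%s]"%",".join(str(r).replace(" ","") for r in rows))
E
python3 -c "
from h import *
rem([520,-200,220],-20,-1)"
```

```text
t 0.1 at [ 187.4 -595.9  230.8] zaz -72.5 w 85.5 F [ 0.3  0.2 -0.1] dist 517.2 rot [ 0.001 -0.917 -0.   ]
[[[-43.6,1.1,-27.8],[0.0,-0.092,-0.0],-1],[[-46.0,1.1,-23.7],[0.0,-0.092,-0.0],-1],[[-47.9,1.1,-19.3],[0.0,-0.092,-0.0],-1],[[-49.5,1.1,-14.9],[0.0,-0.092,-0.0],-1],[[-50.7,1.1,-10.2],[0.0,-0.092,-0.0],-1],[[-51.4,1.1,-5.5],[0.0,-0.092,-0.0],-1],[[-51.7,1.1,-0.8],[0.0,-0.092,-0.0],-1],[[-51.6,1.1,4.0],[0.0,-0.092,-0.0],-1],[[-51.0,1.1,8.6],[0.0,-0.092,-0.0],-1],[[-49.9,1.1,13.3],[0.0,-0.092,-0.0],-1]]
```

Emit:
drive_tool([
  [[-43,0,-28],[0,-0.09,0],-1],
  [[-46,0,-24],[0,-0.09,0],-1],
  [[-48,0,-19],[0,-0.09,0],-1],
  [[-49,0,-15],[0,-0.09,0],-1],
  [[-51,0,-10],[0,-0.09,0],-1],
  [[-51,0,-5],[0,-0.09,0],-1],
  [[-52,0,-1],[0,-0.09,0],-1],
  [[-52,0,4],[0,-0.09,0],-1],
  [[-51,0,9],[0,-0.09,0],-1],
  [[-50,0,13],[0,-0.09,0],-1],
], newtons=40)

```text
time: 1.35
ee_pos: [525.3, -189.3, 228.5]
orientation: [[-0.337, -0.004, 0.941], [-0.941, 0.002, -0.337], [-0.0, -1.0, -0.004]]
force: [0.4, -0.8, 0.1]
gripper_width: 85.3
```

```bash
python3 -c "
from h import *
rem([503,217,140],-6.6,-1)"
```

```text
t 1.35 at [ 525.3 -189.3  228.5] zaz -19.7 w 85.3 F [ 0.4 -0.8  0.1] dist 416.4 rot [ 0.004 -0.229 -0.001]
[[[-46.9,11.2,-19.7],[0.0,-0.029,-0.0],-1],[[-47.4,11.2,-18.3],[0.0,-0.029,-0.0],-1],[[-47.9,11.2,-17.0],[0.0,-0.029,-0.0],-1],[[-48.4,11.1,-15.6],[0.0,-0.029,-0.0],-1],[[-48.8,11.2,-14.1],[0.0,-0.029,-0.0],-1],[[-49.2,11.1,-12.7],[0.0,-0.029,-0.0],-1],[[-49.6,11.2,-11.3],[0.0,-0.029,-0.0],-1],[[-49.9,11.1,-9.9],[0.0,-0.029,-0.0],-1]]
```

Emit:
drive_tool([
  [[-47,11,-20],[0,-0.029,0],-1],
  [[-47,11,-18],[0,-0.029,0],-1],
  [[-48,11,-17],[0,-0.029,0],-1],
  [[-48,11,-16],[0,-0.029,0],-1],
  [[-49,11,-14],[0,-0.029,0],-1],
  [[-49,11,-13],[0,-0.029,0],-1],
  [[-50,11,-11],[0,-0.029,0],-1],
  [[-50,11,-10],[0,-0.029,0],-1],
])

```text
time: 2.35
ee_pos: [500.5, 229.5, 138.0]
orientation: [[-0.104, -0.004, 0.995], [-0.995, 0.002, -0.104], [-0.002, -1.0, -0.004]]
force: [1.8, -0.7, -0.2]
gripper_width: 85.5
```

```bash
python3 -c "
from h import *
rem([503,217,1.5],-6.6,-1,25)"
```

```text
t 2.35 at [500.5 229.5 138. ] zaz -6.0 w 85.5 F [ 1.8 -0.7 -0.2] dist 137.1 rot [ 0.004  0.011 -0.002]
[[[2.1,22.7,0.7],[0.001,0.002,-0.0],-1],[[2.1,22.7,0.7],[0.001,0.002,-0.0],-1],[[2.1,22.8,0.7],[0.001,0.002,-0.0],-1],[[2.0,22.7,0.7],[0.001,0.002,-0.0],-1],[[2.1,22.8,0.6],[0.001,0.002,-0.0],-1],[[2.0,22.7,0.7],[0.001,0.002,-0.0],-1]]
```

Emit:
drive_tool([
  [[12,20,4],[0.004,0.011,0],-1],
  [[0,25,0],[0,0,0],-1],
  [[0,25,0],[0,0,0],-1],
  [[0,25,0],[0,0,0],-1],
  [[0,20,0],[0,0,0],-1],
  [[0,10,0],[0,0,0],-1],
  [[0,0,0],[0,0,0],-1],
])

```text
time: 3.22
ee_pos: [500.7, 222.3, 7.3]
orientation: [[-0.108, -0.003, 0.994], [-0.994, 0.003, -0.108], [-0.002, -1.0, -0.003]]
force: [0.9, -0.4, 0.6]
gripper_width: 85.5
```

```bash
python3 -c "
from h import *
rem([503,217,1.5],-6.6,-1,25)"
```

```text
t 3.23 at [500.7 222.3   7.3] zaz -6.2 w 85.5 F [ 0.9 -0.4  0.6] dist 8.1 rot [ 0.003  0.007 -0.002]
[[[5.0,5.8,2.9],[0.003,0.007,-0.002],-1]]
```

Emit:
drive_tool([
  [[5,6,3],[0.003,0.007,0],-1],
  [[0,0,0],[0,0,0],1],
  [[0,0,0],[0,0,0],1],
  [[0,0,0],[0,0,0],1],
  [[0,0,0],[0,0,0],1],
  [[0,0,0],[0,0,0],1],
  [[0,0,0],[0,0,0],1],
  [[0,0,0],[0,0,0],1],
], newtons=40)

```text
time: 4.22
ee_pos: [504.5, 216.9, 3.2]
orientation: [[-0.116, 0.003, 0.993], [-0.993, 0.004, -0.116], [-0.004, -1.0, 0.003]]
force: [-0.2, -1.0, 0.5]
gripper_width: 45.1
```

Emit:
drive_tool([
  [[0,0,0],[0,0,0],1],
  [[0,-8,0],[0,0,0],1],
  [[0,-20,0],[0,0,0],1],
  [[0,-25,0],[0,0,0],1],
  [[0,-20,0],[0,0,0],1],
  [[0,0,0],[0,0,0],1],
])

```text
time: 4.97
ee_pos: [504.2, 216.7, 80.1]
orientation: [[-0.115, 0.004, 0.993], [-0.993, 0.004, -0.115], [-0.004, -1.0, 0.003]]
force: [-0.4, -0.8, -0.3]
gripper_width: 45.0
```

```bash
python3 -c "
from h import *
rem([464.6,399.4,85],5.7,1,40)
p,d=get_image('top');crop(p,150,150,300,260,5,'pics/g1.png')
p,d=get_image('side');cv2.imwrite('pics/g1s.png',p[:,:,::-1])
"
```

```text
t 4.97 at [504.2 216.7  80.1] zaz -6.6 w 45.0 F [-0.4 -0.8 -0.3] dist 187.0 rot [-0.004 -0.215 -0.004]
[[[-35.4,-0.9,-12.1],[-0.001,-0.043,-0.001],1],[[-35.9,-0.9,-10.5],[-0.001,-0.043,-0.001],1],[[-36.3,-0.9,-9.0],[-0.001,-0.043,-0.001],1],[[-36.6,-0.9,-7.4],[-0.001,-0.043,-0.001],1],[[-36.9,-1.0,-5.9],[-0.001,-0.043,-0.001],1]]
```

View pics/g1.png

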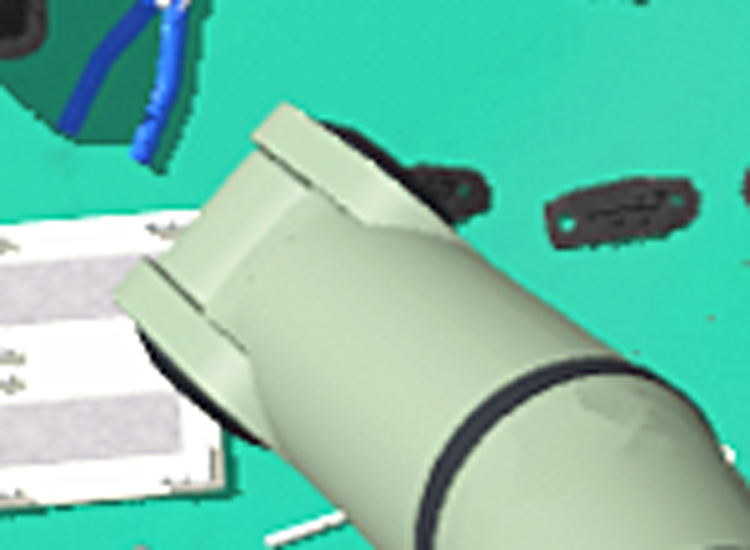

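View pics/g1s.png

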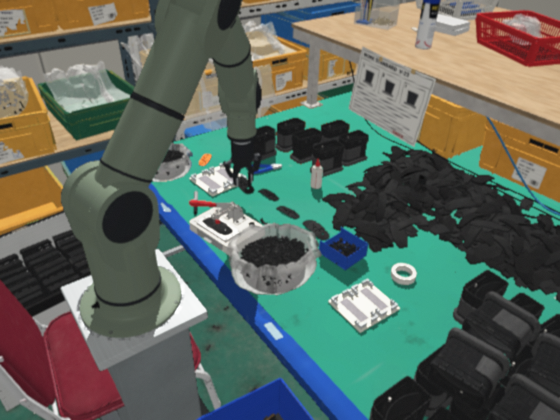

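Emit:
drive_tool([
  [[-35,-1,-12],[0,-0.043,0],1],
  [[-36,-1,-10],[0,-0.043,0],1],
  [[-36,-1,-9],[0,-0.043,0],1],
  [[-36,-1,-7],[0,-0.043,0],1],
  [[-30,-1,-5],[0,-0.043,0],1],
  [[0,0,0],[0,0,0],1],
  [[0,0,0],[0,0,0],1],
])

```text
time: 5.95
ee_pos: [462.4, 393.5, 77.8]
orientation: [[0.105, -0.005, 0.995], [-0.995, -0.003, 0.105], [0.003, -1.0, -0.005]]
force: [-0.3, -0.2, -0.7]
gripper_width: 44.7
```

```bash
python3 -c "
from h import *
rem([464.6,399.4,12.0],5.7,1,20)
p,d=get_image('side');crop(p,160,110,300,210,5,'pics/g2s.png')
"
```

```text
t 5.95 at [462.4 393.5  77.8] zaz 6.0 w 44.7 F [-0.3 -0.2 -0.7] dist 66.1 rot [0.005 0.005 0.003]
[[[-1.4,16.4,0.8],[0.001,0.001,0.001],1],[[-1.4,16.4,0.8],[0.001,0.001,0.001],1],[[-1.5,16.5,0.7],[0.001,0.001,0.001],1],[[-1.4,16.5,0.7],[0.001,0.001,0.001],1]]
```

View pics/g2s.png

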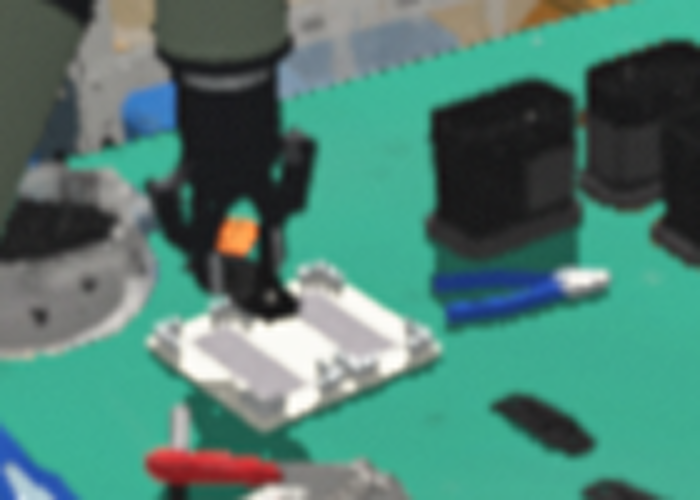

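```bash
cat >> h.py <<'E'
def proj(n,w):
    c=camera_model(n);T=c["camera_from_world"];q=T[:3,:3]@np.array(w,float)+T[:3,3];r=c["camera_matrix"]@q;return (r[:2]/r[2]).round(1)
E
python3 -c "
from h import *
for w in [(469,333,85),(457,453,85),(463,393,80),(486,395,80),(440,391,80),(464.6,399,8)]:
  q=proj('side',w);print(w,q,(q-[160,110])*5)
"
```

```text
(469, 333, 85) [217.3 171.8] [286.5 309. ]
(457, 453, 85) [198.5 159. ] [192.5 245. ]
(463, 393, 80) [207.8 166.4] [239. 282.]
(486, 395, 80) [213.  164.4] [265. 272.]
(440, 391, 80) [202.5 168.5] [212.5 292.5]
(464.6, 399, 8) [208.8 182.1] [244.  360.5]
```

The black shape ending at (295,310) in the crop is within about 10 px of the predicted blade end at (286,309), so the blade is held level. Lowering it now.

Emit:
drive_tool([
  [[-6,16,2],[0.005,0.005,0],1],
  [[0,16,0],[0,0,0],1],
  [[0,12,0],[0,0,0],1],
  [[0,0,0],[0,0,0],1],
  [[0,0,0],[0,0,0],1],
])

```text
time: 6.62
ee_pos: [464.2, 397.6, 29.5]
orientation: [[0.097, -0.001, 0.995], [-0.995, -0.004, 0.097], [0.004, -1.0, -0.001]]
force: [0.3, 0.3, -0.6]
gripper_width: 45.0
```

```bash
python3 -c "
from h import *
rem([464.6,399.4,12.0],5.7,1,20)
"
```

```text
t 6.62 at [464.2 397.6  29.5] zaz 5.5 w 45.0 F [ 0.3  0.3 -0.6] dist 17.6 rot [ 0.001 -0.003  0.004]
[[[-1.8,17.5,0.6],[0.001,-0.003,0.004],1]]
```

Emit:
drive_tool([
  [[-2,9,0.5],[0,0,0.004],1],
  [[0,7,0],[0,0,0],1],
  [[0,2,0],[0,0,0],1],
  [[0,0,0],[0,0,0],1],
  [[0,0,0],[0,0,0],1],
])

```text
time: 7.25
ee_pos: [465.0, 400.0, 11.1]
orientation: [[0.096, -0.0, 0.995], [-0.995, 0.001, 0.096], [-0.001, -1.0, -0.0]]
force: [-0.4, 0.9, 0.6]
gripper_width: 45.2
```

Emit:
drive_tool([
  [[0,0,0],[0,0,0],-0.5],
  [[0,0,0],[0,0,0],-0.5],
  [[0,0,0],[0,0,0],-0.5],
  [[0,0,0],[0,0,0],-0.5],
  [[0,-15,0],[0,0,0],-0.5],
  [[0,-40,0],[0,0,0],-0.5],
  [[0,-50,0],[0,0,0],-1],
  [[0,-20,0],[0,0,0],-1],
  [[0,0,0],[0,0,0],-1],
])

```text
time: 8.38
ee_pos: [465.0, 400.4, 144.3]
orientation: [[0.097, 0.001, 0.995], [-0.995, 0.002, 0.097], [-0.002, -1.0, 0.001]]
force: [0.1, 0.2, 0.3]
gripper_width: 85.3
```

```bash
python3 -c "
from h import *
rem([616.5,-49,140],-2.2,-1,45)
p,d=get_image('side');crop(p,160,110,300,210,5,'pics/g3s.png')
"
```

```text
t 8.38 at [465.  400.4 144.3] zaz 5.6 w 85.3 F [0.1 0.2 0.3] dist 474.2 rot [-0.001  0.136 -0.002]
[[[42.0,0.3,9.7],[-0.0,0.012,-0.0],-1],[[41.9,0.3,10.2],[-0.0,0.012,-0.0],-1],[[41.7,0.3,10.8],[-0.0,0.012,-0.0],-1],[[41.6,0.3,11.2],[-0.0,0.012,-0.0],-1],[[41.5,0.3,11.8],[-0.0,0.012,-0.0],-1],[[41.3,0.3,12.2],[-0.0,0.012,-0.0],-1],[[41.2,0.3,12.7],[-0.0,0.012,-0.0],-1],[[41.0,0.3,13.2],[-0.0,0.012,-0.0],-1],[[40.9,0.3,13.8],[-0.0,0.012,-0.0],-1],[[40.7,0.3,14.2],[-0.0,0.012,-0.0],-1],[[40.6,0.4,14.7],[-0.0,0.012,-0.0],-1]]
```

View pics/g3s.png

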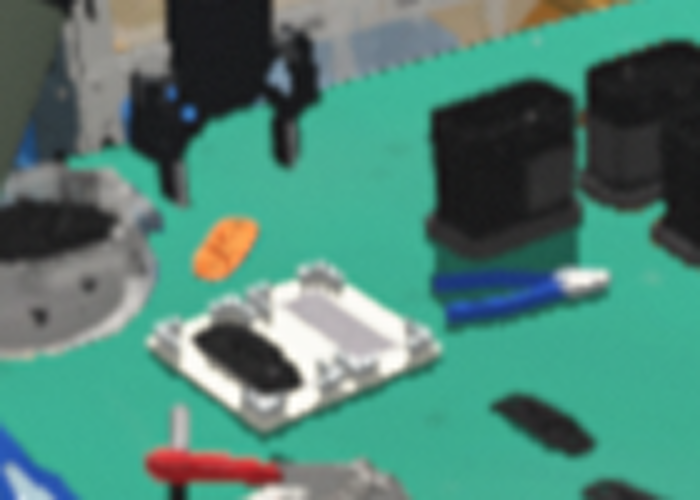

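```bash
python3 -c "
from h import *
P=cloud('top',np.load('top_d0.npy'))
q=P[(P[...,0]>630)&(P[...,0]<720)&(abs(P[...,1]+49)<70)&(P[...,2]>8)]
for a in range(630,720,10):
  s=q[(q[:,0]>=a)&(q[:,0]<a+10)];print(a,len(s),s[:,2].max().round() if len(s) else '', s[:,1].min().round() if len(s) else '',s[:,1].max().round() if len(s) else '')
"
```

```text
630 71 20.0 -99.0 -5.0
640 14 17.0 -65.0 -10.0
650 0   
660 1 9.0 -80.0 -80.0
670 19 16.0 -102.0 -65.0
680 58 21.0 -102.0 -52.0
690 70 36.0 -117.0 -49.0
700 96 44.0 -119.0 -37.0
710 92 47.0 -119.0 -29.0
```

Emit:
drive_tool([
  [[42,0,10],[0,0.012,0],-0.5],
  [[42,0,10],[0,0.012,0],-0.5],
  [[42,0,11],[0,0.012,0],-0.5],
  [[42,0,11],[0,0.012,0],-0.5],
  [[41,0,12],[0,0.012,0],-0.5],
  [[41,0,12],[0,0.012,0],-0.5],
  [[41,0,13],[0,0.012,0],-0.5],
  [[41,0,13],[0,0.012,0],-0.5],
  [[41,0,14],[0,0.012,0],-0.5],
  [[41,0,14],[0,0.012,0],-0.5],
  [[25,0,10],[0,0.012,0],-0.5],
  [[0,0,0],[0,0,0],-0.5],
  [[0,0,0],[0,0,0],-0.5],
])

```text
time: 10.05
ee_pos: [609.7, -48.3, 130.9]
orientation: [[-0.035, -0.016, 0.999], [-0.999, 0.0, -0.035], [0.001, -1.0, -0.016]]
force: [0.2, 0.4, 1.2]
gripper_width: 64.3
```

```bash
python3 -c "
from h import *
rem([616.5,-49,1.5],-2.2,-0.5,25)
"
```

```text
t 10.05 at [609.7 -48.3 130.9] zaz -2.0 w 64.3 F [0.2 0.4 1.2] dist 129.5 rot [0.016 0.003 0.001]
[[[0.1,21.5,1.5],[0.003,0.0,0.0],-0.5],[[0.1,21.5,1.4],[0.003,0.0,0.0],-0.5],[[0.1,21.6,1.4],[0.003,0.0,0.0],-0.5],[[0.0,21.6,1.3],[0.003,0.0,0.0],-0.5],[[0.1,21.5,1.2],[0.003,0.0,0.0],-0.5],[[0.0,21.6,1.2],[0.003,0.0,0.0],-0.5]]
```

Emit:
drive_tool([
  [[0,15,9],[0.016,0.003,0],-0.5],
  [[0,25,0],[0,0,0],-0.5],
  [[0,25,0],[0,0,0],-0.5],
  [[0,15,0],[0,0,0],-0.5],
  [[0,0,0],[0,0,0],-0.5],
  [[0,0,0],[0,0,0],-0.5],
])

```text
time: 10.8
ee_pos: [617.9, -42.6, 48.8]
orientation: [[-0.031, -0.0, 1.0], [-1.0, 0.001, -0.031], [-0.001, -1.0, -0.0]]
force: [0.0, 0.1, -0.3]
gripper_width: 64.1
```

```bash
python3 -c "
from h import *
rem([616.5,-49,1.5],-2.2,-0.5,15)
"
```

```text
t 10.8 at [617.9 -42.6  48.8] zaz -1.8 w 64.1 F [ 0.   0.1 -0.3] dist 47.7 rot [ 0.     0.007 -0.001]
[[[1.6,11.8,-0.3],[0.0,0.002,-0.0],-0.5],[[1.6,11.8,-0.3],[0.0,0.002,-0.0],-0.5],[[1.6,11.8,-0.3],[0.0,0.002,-0.0],-0.5],[[1.7,11.9,-0.2],[0.0,0.002,-0.0],-0.5]]
```

Emit:
drive_tool([
  [[6,14,-1.5],[0,0.007,0],-0.5],
  [[0,14,0],[0,0,0],-0.5],
  [[0,12,0],[0,0,0],-0.5],
  [[0,5,0],[0,0,0],-0.5],
  [[0,0,0],[0,0,0],-0.5],
])

```text
time: 11.42
ee_pos: [616.3, -49.3, 1.3]
orientation: [[-0.039, 0.001, 0.999], [-0.999, 0.001, -0.039], [-0.001, -1.0, 0.001]]
force: [-0.9, 0.6, 0.8]
gripper_width: 64.1
```

```bash
python3 -c "
from h import *
rem([616.5,-49,1.5],-2.2,-0.5,15)
"
```

```text
t 11.43 at [616.3 -49.3   1.3] zaz -2.3 w 64.1 F [-0.9  0.6  0.8] dist 0.4 rot [-0.001 -0.001 -0.001]
[[[-0.3,-0.2,0.2],[-0.001,-0.001,-0.001],-0.5]]
```

Emit:
drive_tool([
  [[0,-1,0],[0,0,0],1],
  [[0,0,0],[0,0,0],1],
  [[0,0,0],[0,0,0],1],
  [[0,0,0],[0,0,0],1],
  [[0,0,0],[0,0,0],1],
  [[0,0,0],[0,0,0],1],
  [[0,0,0],[0,0,0],1],
])

```text
time: 12.3
ee_pos: [617.1, -49.2, 3.6]
orientation: [[-0.039, 0.002, 0.999], [-0.999, 0.001, -0.039], [-0.001, -1.0, 0.002]]
force: [0.1, -0.1, 0.1]
gripper_width: 44.9
```

Emit:
drive_tool([
  [[0,-8,0],[0,0,0],1],
  [[0,-20,0],[0,0,0],1],
  [[0,-30,0],[0,0,0],1],
  [[0,-30,0],[0,0,0],1],
  [[0,-15,0],[0,0,0],1],
  [[0,0,0],[0,0,0],1],
])

```text
time: 13.05
ee_pos: [617.3, -49.2, 114.7]
orientation: [[-0.039, 0.005, 0.999], [-0.999, 0.001, -0.039], [-0.001, -1.0, 0.005]]
force: [0.3, -0.2, -0.7]
gripper_width: 45.0
```

```bash
python3 -c "
from h import *
rem([548.4,407.8,95],5.7,1,45)
p,d=get_image('side');crop(p,250,150,390,250,5,'pics/g4s.png')
"
```

```text
t 13.05 at [617.3 -49.2 114.7] zaz -2.2 w 45.0 F [ 0.3 -0.2 -0.7] dist 462.6 rot [-0.005 -0.138 -0.001]
[[[-41.3,1.8,-7.9],[-0.0,-0.013,-0.0],1],[[-41.4,1.8,-7.3],[-0.0,-0.013,-0.0],1],[[-41.5,1.8,-6.8],[-0.0,-0.013,-0.0],1],[[-41.5,1.8,-6.3],[-0.0,-0.013,-0.0],1],[[-41.6,1.8,-5.7],[-0.0,-0.013,-0.0],1],[[-41.7,1.8,-5.2],[-0.0,-0.013,-0.0],1],[[-41.8,1.8,-4.7],[-0.0,-0.013,-0.0],1],[[-41.8,1.8,-4.1],[-0.0,-0.013,-0.0],1],[[-41.9,1.8,-3.6],[-0.0,-0.013,-0.0],1],[[-41.9,1.8,-3.0],[-0.0,-0.013,-0.0],1],[[-41.9,1.7,-2.4],[-0.0,-0.013,-0.0],1]]
```

View pics/g4s.png

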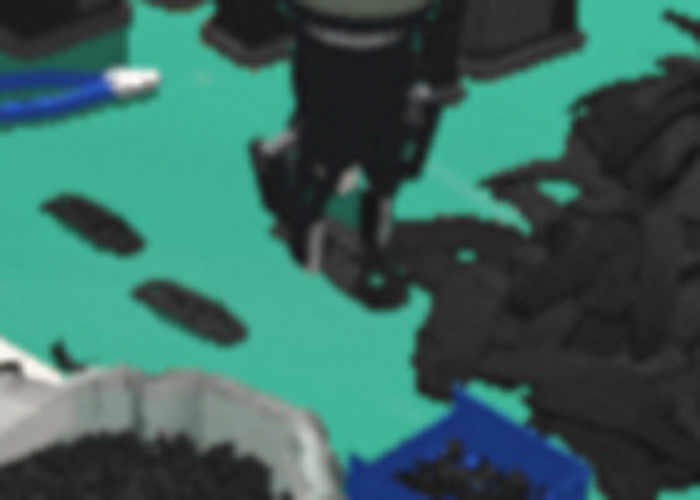

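The second large blade is held between the fingers at about (370,280) in the crop. Carrying it to the other nest.

Emit:
drive_tool([
  [[-41,0,-8],[0,-0.013,0],1],
  [[-41,0,-7],[0,-0.013,0],1],
  [[-41,0,-7],[0,-0.013,0],1],
  [[-41,0,-6],[0,-0.013,0],1],
  [[-42,0,-6],[0,-0.013,0],1],
  [[-42,0,-5],[0,-0.013,0],1],
  [[-42,0,-5],[0,-0.013,0],1],
  [[-42,0,-4],[0,-0.013,0],1],
  [[-42,0,-4],[0,-0.013,0],1],
  [[-42,0,-3],[0,-0.013,0],1],
  [[-30,0,-2],[0,-0.008,0],1],
  [[0,0,0],[0,0,0],1],
  [[0,0,0],[0,0,0],1],
])

```text
time: 14.72
ee_pos: [539.2, 405.6, 96.4]
orientation: [[0.103, -0.016, 0.995], [-0.995, -0.008, 0.102], [0.006, -1.0, -0.017]]
force: [0.2, -1.1, -0.8]
gripper_width: 45.4
```

```bash
python3 -c "
from h import *
rem([548.4,407.8,12],5.7,1,18)
"
```

```text
t 14.72 at [539.2 405.6  96.4] zaz 5.9 w 45.4 F [ 0.2 -1.1 -0.8] dist 84.9 rot [0.017 0.003 0.006]
[[[-0.4,16.8,2.2],[0.003,0.001,0.001],1],[[-0.3,16.9,2.1],[0.003,0.001,0.001],1],[[-0.3,16.9,2.0],[0.003,0.001,0.001],1],[[-0.3,16.8,2.0],[0.003,0.001,0.001],1],[[-0.3,16.9,2.0],[0.003,0.001,0.001],1]]
```

Emit:
drive_tool([
  [[-1,16,9],[0.017,0.003,0.006],1],
  [[0,18,0],[0,0,0],1],
  [[0,16,0],[0,0,0],1],
  [[0,0,0],[0,0,0],1],
  [[0,0,0],[0,0,0],1],
])

```text
time: 15.35
ee_pos: [548.4, 403.9, 42.7]
orientation: [[0.096, -0.001, 0.995], [-0.995, -0.003, 0.096], [0.003, -1.0, -0.002]]
force: [0.4, -0.6, -0.3]
gripper_width: 45.2
```

```bash
python3 -c "
from h import *
rem([548.4,407.8,12],5.7,1,18)
"
```

```text
t 15.35 at [548.4 403.9  42.7] zaz 5.5 w 45.2 F [ 0.4 -0.6 -0.3] dist 30.9 rot [ 0.002 -0.003  0.003]
[[[-2.0,15.3,0.2],[0.001,-0.001,0.001],1],[[-2.0,15.3,0.2],[0.001,-0.001,0.001],1]]
```

Emit:
drive_tool([
  [[-4,12,0],[0.002,-0.003,0.003],1],
  [[0,12,0],[0,0,0],1],
  [[0,6,0],[0,0,0],1],
  [[0,1,0],[0,0,0],1],
  [[0,0,0],[0,0,0],1],
])

```text
time: 15.98
ee_pos: [548.2, 408.6, 10.9]
orientation: [[0.1, 0.002, 0.995], [-0.995, 0.001, 0.1], [-0.001, -1.0, 0.002]]
force: [-0.7, -2.0, 3.2]
gripper_width: 45.0
```

```bash
python3 -c "
from h import *
rem([548.4,407.8,12],5.7,1,18)
"
```

```text
t 15.97 at [548.2 408.6  10.9] zaz 5.7 w 45.0 F [-0.7 -2.   3.2] dist 1.3 rot [-0.002  0.    -0.001]
[[[0.8,-1.1,0.1],[-0.002,0.0,-0.001],1]]
```

Emit:
drive_tool([
  [[0,-0.5,0],[0,0,0],-0.4],
  [[0,0,0],[0,0,0],-0.4],
  [[0,0,0],[0,0,0],-0.4],
  [[0,0,0],[0,0,0],-0.4],
  [[0,-15,0],[0,0,0],-0.4],
  [[0,-40,0],[0,0,0],-0.4],
  [[0,-40,0],[0,0,0],-0.4],
  [[0,-10,0],[0,0,0],-0.4],
  [[0,0,0],[0,0,0],-0.4],
])

```text
time: 17.1
ee_pos: [548.1, 408.8, 122.6]
orientation: [[0.1, 0.003, 0.995], [-0.995, 0.002, 0.1], [-0.002, -1.0, 0.003]]
force: [-0.6, 0.6, -0.4]
gripper_width: 59.9
```

```bash
python3 -c "
from h import *
rem([608,210,100],5.4,-.4,40)
p,d=get_image('side');crop(p,160,110,300,210,5,'pics/g5s.png')
"
```

```text
t 17.1 at [548.1 408.8 122.6] zaz 5.7 w 59.9 F [-0.6  0.6 -0.4] dist 208.9 rot [-0.003  0.006 -0.002]
[[[34.0,3.7,6.6],[-0.0,0.001,-0.0],-0.4],[[34.0,3.7,6.7],[-0.0,0.001,-0.0],-0.4],[[33.9,3.8,6.7],[-0.0,0.001,-0.0],-0.4],[[33.9,3.7,6.7],[-0.0,0.001,-0.0],-0.4],[[34.0,3.8,6.7],[-0.0,0.001,-0.0],-0.4],[[33.9,3.7,6.8],[-0.0,0.001,-0.0],-0.4]]
```

View pics/g5s.png

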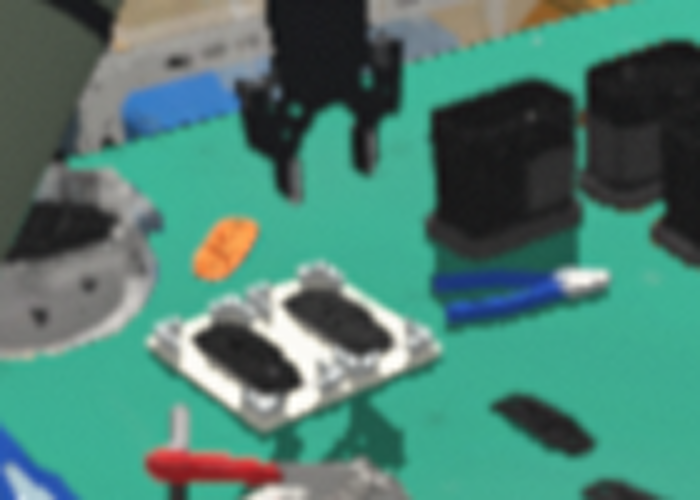

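Both large blades are in their nests. Small blades next.

Emit:
drive_tool([
  [[34,4,7],[0,0.001,0],-0.4],
  [[34,4,7],[0,0.001,0],-0.4],
  [[34,4,7],[0,0.001,0],-0.4],
  [[34,4,7],[0,0.001,0],-0.4],
  [[34,4,7],[0,0.001,0],-0.4],
  [[26,4,5],[0,0.001,0],-0.4],
  [[0,0,0],[0,0,0],-0.4],
  [[0,0,0],[0,0,0],-0.4],
])

```text
time: 18.15
ee_pos: [604.1, 210.7, 87.9]
orientation: [[0.096, -0.01, 0.995], [-0.995, -0.003, 0.096], [0.002, -1.0, -0.01]]
force: [0.4, 0.4, 0.1]
gripper_width: 59.6
```

```bash
python3 -c "
from h import *
rem([608,210,0.8],5.4,-.4,18)
"
```

```text
t 18.15 at [604.1 210.7  87.9] zaz 5.5 w 59.6 F [0.4 0.4 0.1] dist 87.1 rot [0.01  0.002 0.002]
[[[0.2,17.4,0.9],[0.002,0.0,0.0],-0.4],[[0.2,17.4,0.9],[0.002,0.0,0.0],-0.4],[[0.2,17.4,0.9],[0.002,0.0,0.0],-0.4],[[0.2,17.4,0.9],[0.002,0.0,0.0],-0.4],[[0.2,17.4,0.8],[0.002,0.0,0.0],-0.4]]
```

Emit:
drive_tool([
  [[0,17,4],[0.01,0.002,0.002],-0.4],
  [[0,18,0],[0,0,0],-0.4],
  [[0,18,0],[0,0,0],-0.4],
  [[0,10,0],[0,0,0],-0.4],
  [[0,0,0],[0,0,0],-0.4],
  [[0,0,0],[0,0,0],-0.4],
])

```text
time: 18.9
ee_pos: [606.2, 214.6, 21.0]
orientation: [[0.098, -0.002, 0.995], [-0.995, 0.001, 0.098], [-0.001, -1.0, -0.002]]
force: [-0.0, -0.2, -0.0]
gripper_width: 60.0
```

```bash
python3 -c "
from h import *
rem([608,210,0.8],5.4,-.4,18)
"
```

```text
t 18.9 at [606.2 214.6  21. ] zaz 5.6 w 60.0 F [-0.  -0.2 -0. ] dist 20.8 rot [ 0.002  0.004 -0.001]
[[[2.4,10.1,0.7],[0.001,0.002,-0.001],-0.4],[[2.4,10.1,0.6],[0.001,0.002,-0.001],-0.4]]
```

Emit:
drive_tool([
  [[5,10,1.5],[0.002,0.004,0],-0.4],
  [[0,8,0],[0,0,0],-0.4],
  [[0,2,0],[0,0,0],-0.4],
  [[0,0,0],[0,0,0],-0.4],
  [[0,0,0],[0,0,0],-0.4],
])

```text
time: 19.52
ee_pos: [609.0, 209.3, 0.5]
orientation: [[0.093, 0.002, 0.996], [-0.996, 0.002, 0.093], [-0.002, -1.0, 0.002]]
force: [-0.9, 0.5, -0.5]
gripper_width: 60.0
```

```bash
python3 -c "
from h import *
rem([608,210,0.8],5.4,-.4,18)
"
```

```text
t 19.52 at [6.090e+02 2.093e+02 5.000e-01] zaz 5.4 w 60.0 F [-0.9  0.5 -0.5] dist 1.3 rot [-0.002 -0.001 -0.002]
[[[-0.8,-0.3,-0.9],[-0.002,-0.001,-0.002],-0.4]]
```

Emit:
drive_tool([
  [[-1,0,-1],[0,0,0],1],
  [[0,0,0],[0,0,0],1],
  [[0,0,0],[0,0,0],1],
  [[0,0,0],[0,0,0],1],
  [[0,0,0],[0,0,0],1],
  [[0,0,0],[0,0,0],1],
  [[0,0,0],[0,0,0],1],
])

```text
time: 20.4
ee_pos: [607.8, 210.6, 1.3]
orientation: [[0.094, 0.002, 0.996], [-0.996, 0.002, 0.094], [-0.002, -1.0, 0.002]]
force: [-0.1, -0.2, 0.5]
gripper_width: 33.8
```

Emit:
drive_tool([
  [[0,-8,0],[0,0,0],1],
  [[0,-20,0],[0,0,0],1],
  [[0,-35,0],[0,0,0],1],
  [[0,-40,0],[0,0,0],1],
  [[0,-30,0],[0,0,0],1],
  [[0,-10,0],[0,0,0],1],
  [[0,0,0],[0,0,0],1],
])

```text
time: 21.28
ee_pos: [607.8, 210.6, 155.4]
orientation: [[0.094, 0.005, 0.996], [-0.996, 0.003, 0.094], [-0.003, -1.0, 0.006]]
force: [-0.6, -0.0, -1.4]
gripper_width: 33.9
```

```bash
python3 -c "
from h import *
rem([547.6,-390,145],-1.4,1,48)
p,d=get_image('side');crop(p,180,110,320,210,5,'pics/g6s.png')
"
```

```text
t 21.27 at [607.8 210.6 155.4] zaz 5.4 w 33.9 F [-0.6 -0.  -1.4] dist 603.7 rot [-0.005  0.119 -0.003]
[[[45.6,0.6,-9.0],[-0.0,0.009,-0.0],1],[[45.6,0.6,-8.6],[-0.0,0.009,-0.0],1],[[45.7,0.6,-8.1],[-0.0,0.009,-0.0],1],[[45.8,0.6,-7.7],[-0.0,0.009,-0.0],1],[[45.9,0.6,-7.3],[-0.0,0.009,-0.0],1],[[45.9,0.6,-6.9],[-0.0,0.009,-0.0],1],[[46.0,0.6,-6.5],[-0.0,0.009,-0.0],1],[[46.0,0.7,-6.1],[-0.0,0.009,-0.0],1],[[46.1,0.6,-5.7],[-0.0,0.009,-0.0],1],[[46.1,0.7,-5.2],[-0.0,0.009,-0.0],1],[[46.2,0.6,-4.8],[-0.0,0.009,-0.0],1],[[46.2,0.7,-4.4],[-0.0,0.009,-0.0],1],[[46.3,0.6,-4.0],[-0.0,0.009,-0.0],1]]
```

View pics/g6s.png

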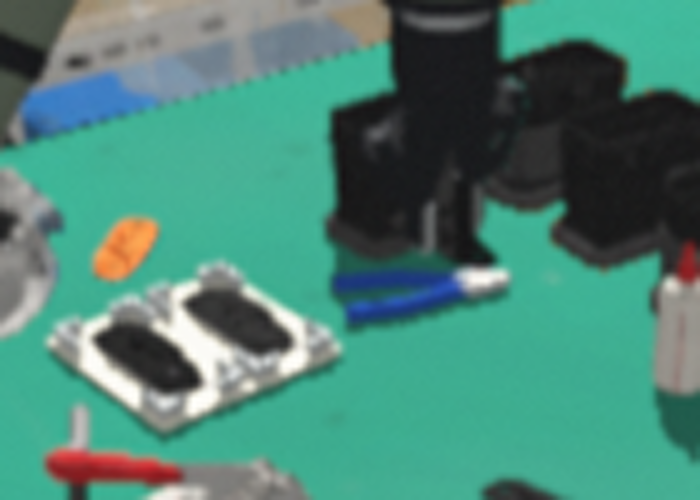

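The small blade is gone from the bench and hangs in the gripper at about (465,240) in the crop. Carrying it to the small tray.

Emit:
drive_tool([
  [[45,0,-8],[0,0.009,0],1],
  [[45,0,-8],[0,0.009,0],1],
  [[45,0,-8],[0,0.009,0],1],
  [[46,0,-7],[0,0.009,0],1],
  [[46,0,-7],[0,0.009,0],1],
  [[46,0,-6],[0,0.009,0],1],
  [[46,0,-6],[0,0.009,0],1],
  [[46,0,-6],[0,0.009,0],1],
  [[46,0,-5],[0,0.009,0],1],
  [[46,0,-5],[0,0.009,0],1],
  [[46,0,-4],[0,0.009,0],1],
  [[46,0,-4],[0,0.009,0],1],
  [[36,0,-3],[0,0.009,0],1],
  [[0,0,0],[0,0,0],1],
  [[0,0,0],[0,0,0],1],
])

```text
time: 23.2
ee_pos: [544.1, -393.3, 132.9]
orientation: [[-0.023, -0.02, 1.0], [-1.0, 0.012, -0.022], [-0.011, -1.0, -0.02]]
force: [-0.5, 0.7, -0.7]
gripper_width: 33.8
```

```bash
python3 -c "
from h import *
rem([547.6,-390,40],-1.4,1,30)
p,d=get_image('side');crop(p,300,200,440,340,4,'pics/g7s.png')
"
```

```text
t 23.2 at [ 544.1 -393.3  132.9] zaz -1.3 w 33.8 F [-0.5  0.7 -0.7] dist 93.0 rot [ 0.02   0.002 -0.011]
[[[-0.6,23.2,1.3],[0.005,0.0,-0.003],1],[[-0.6,23.2,1.2],[0.005,0.0,-0.003],1],[[-0.7,23.2,1.1],[0.005,0.0,-0.003],1],[[-0.9,23.2,1.0],[0.005,0.0,-0.003],1]]
```

View pics/g7s.png

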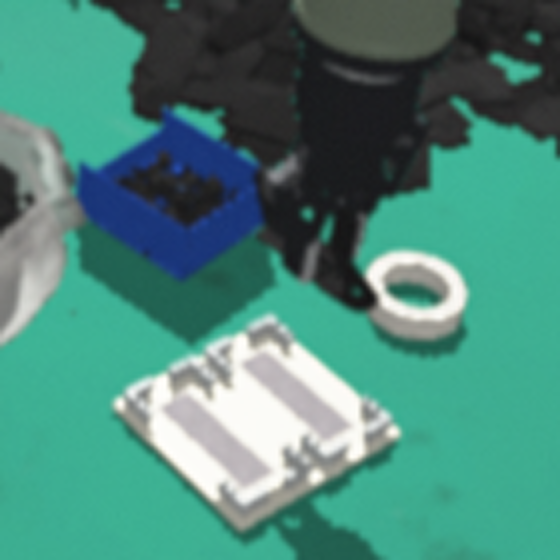

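Emit:
drive_tool([
  [[-3,20,3],[0.02,0.002,-0.011],1],
  [[0,25,0],[0,0,0],1],
  [[0,25,0],[0,0,0],1],
  [[0,12,0],[0,0,0],1],
  [[0,0,0],[0,0,0],1],
  [[0,0,0],[0,0,0],1],
])

```text
time: 24.0
ee_pos: [549.1, -385.0, 49.6]
orientation: [[-0.018, 0.001, 1.0], [-1.0, 0.0, -0.018], [-0.0, -1.0, 0.001]]
force: [-0.3, -0.5, 0.3]
gripper_width: 33.8
```

```bash
python3 -c "
from h import *
rem([547.6,-390,10],-1.4,1,15)
"
```

```text
t 24.0 at [ 549.1 -385.    49.6] zaz -1.0 w 33.8 F [-0.3 -0.5  0.3] dist 40.0 rot [-0.001  0.007 -0.   ]
[[[1.7,13.2,-0.5],[-0.0,0.002,-0.0],1],[[1.7,13.2,-0.5],[-0.0,0.002,-0.0],1],[[1.7,13.2,-0.5],[-0.0,0.002,-0.0],1]]
```

Emit:
drive_tool([
  [[5,13,-1.5],[0,0.007,0],1],
  [[0,13,0],[0,0,0],1],
  [[0,9,0],[0,0,0],1],
  [[0,3,0],[0,0,0],1],
  [[0,0,0],[0,0,0],1],
  [[0,0,0],[0,0,0],1],
])

```text
time: 24.75
ee_pos: [547.9, -390.8, 10.0]
orientation: [[-0.026, 0.002, 1.0], [-1.0, -0.0, -0.026], [0.0, -1.0, 0.002]]
force: [-0.3, -0.8, 0.7]
gripper_width: 33.7
```

```bash
python3 -c "
from h import *
rem([547.6,-390,10],-1.4,1,15)
"
```

```text
t 24.75 at [ 547.9 -390.8   10. ] zaz -1.5 w 33.7 F [-0.3 -0.8  0.7] dist 0.9 rot [-0.002 -0.001  0.   ]
[[[-0.8,0.0,-0.3],[-0.002,-0.001,0.0],1]]
```

Emit:
drive_tool([
  [[0,0.5,0],[0,0,0],-0.2],
  [[0,0,0],[0,0,0],-0.2],
  [[0,0,0],[0,0,0],-0.2],
  [[0,0,0],[0,0,0],-0.2],
  [[0,-15,0],[0,0,0],-0.2],
  [[0,-35,0],[0,0,0],-0.2],
  [[0,-45,0],[0,0,0],-0.4],
  [[0,-20,0],[0,0,0],-0.4],
  [[0,0,0],[0,0,0],-0.4],
])

```text
time: 25.88
ee_pos: [548.1, -390.8, 132.2]
orientation: [[-0.025, 0.004, 1.0], [-1.0, -0.002, -0.025], [0.002, -1.0, 0.004]]
force: [0.6, 0.1, -0.7]
gripper_width: 59.8
```

```bash
python3 -c "
from h import *
rem([601,82.5,140],10.5,-.4,48)
p,d=get_image('side');crop(p,300,200,440,340,4,'pics/g8s.png')
"
```

```text
t 25.88 at [ 548.1 -390.8  132.2] zaz -1.5 w 59.8 F [ 0.6  0.1 -0.7] dist 476.3 rot [-0.004 -0.209  0.002]
[[[-47.5,-0.8,4.1],[-0.0,-0.021,0.0],-0.4],[[-47.3,-0.8,5.1],[-0.0,-0.021,0.0],-0.4],[[-47.2,-0.8,6.1],[-0.0,-0.021,0.0],-0.4],[[-47.1,-0.9,7.1],[-0.0,-0.021,0.0],-0.4],[[-46.9,-0.8,8.1],[-0.0,-0.021,0.0],-0.4],[[-46.8,-0.9,9.0],[-0.0,-0.021,0.0],-0.4],[[-46.6,-0.8,10.0],[-0.0,-0.021,0.0],-0.4],[[-46.3,-0.9,11.0],[-0.0,-0.021,0.0],-0.4],[[-46.1,-0.8,12.0],[-0.0,-0.021,0.0],-0.4],[[-45.9,-0.9,12.9],[-0.0,-0.021,0.0],-0.4]]
```

View pics/g8s.png

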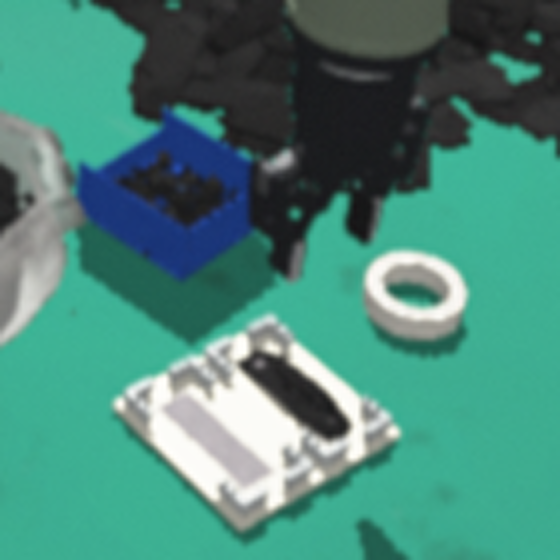

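Placed in the far nest. Going for the last small blade.

Emit:
drive_tool([
  [[-47,0,4],[0,-0.021,0],-0.4],
  [[-47,0,5],[0,-0.021,0],-0.4],
  [[-47,0,6],[0,-0.021,0],-0.4],
  [[-47,0,7],[0,-0.021,0],-0.4],
  [[-47,0,8],[0,-0.021,0],-0.4],
  [[-47,0,9],[0,-0.021,0],-0.4],
  [[-46,0,10],[0,-0.021,0],-0.4],
  [[-46,0,11],[0,-0.021,0],-0.4],
  [[-46,0,12],[0,-0.021,0],-0.4],
  [[-35,0,10],[0,-0.021,0],-0.4],
  [[0,0,0],[0,0,0],-0.4],
  [[0,0,0],[0,0,0],-0.4],
])

```text
time: 27.42
ee_pos: [591.8, 84.1, 117.0]
orientation: [[0.19, -0.016, 0.982], [-0.982, 0.003, 0.19], [-0.006, -1.0, -0.016]]
force: [-0.3, -0.5, -0.2]
gripper_width: 59.7
```

```bash
python3 -c "
from h import *
rem([601,82.5,25],10.5,-.4,30)
"
```

```text
t 27.43 at [591.8  84.1 117. ] zaz 10.9 w 59.7 F [-0.3 -0.5 -0.2] dist 92.5 rot [ 0.016  0.007 -0.006]
[[[1.0,23.0,2.5],[0.004,0.002,-0.001],-0.4],[[0.9,23.0,2.5],[0.004,0.002,-0.001],-0.4],[[0.9,22.9,2.4],[0.004,0.002,-0.001],-0.4],[[0.9,23.0,2.2],[0.004,0.002,-0.001],-0.4]]
```

Emit:
drive_tool([
  [[3,20,9],[0.016,0.007,-0.006],-0.4],
  [[0,24,0],[0,0,0],-0.4],
  [[0,24,0],[0,0,0],-0.4],
  [[0,14,0],[0,0,0],-0.4],
  [[0,0,0],[0,0,0],-0.4],
  [[0,0,0],[0,0,0],-0.4],
])

```text
time: 28.18
ee_pos: [600.9, 75.8, 31.6]
orientation: [[0.175, -0.001, 0.985], [-0.985, -0.003, 0.175], [0.003, -1.0, -0.001]]
force: [0.1, -0.3, 1.4]
gripper_width: 60.0
```

```bash
python3 -c "
from h import *
rem([601,82.5,0.8],10.5,-.4,15)
"
```

```text
t 28.18 at [600.9  75.8  31.6] zaz 10.1 w 60.0 F [ 0.1 -0.3  1.4] dist 31.5 rot [ 0.001 -0.008  0.003]
[[[-2.2,10.3,0.4],[0.0,-0.003,0.001],-0.4],[[-2.2,10.2,0.5],[0.0,-0.003,0.001],-0.4],[[-2.2,10.3,0.4],[0.0,-0.003,0.001],-0.4]]
```

Emit:
drive_tool([
  [[-6.5,11,1],[0.001,-0.008,0.003],-0.4],
  [[0,11,0],[0,0,0],-0.4],
  [[0,7,0],[0,0,0],-0.4],
  [[0,1,0],[0,0,0],-0.4],
  [[0,0,0],[0,0,0],-0.4],
  [[0,0,0],[0,0,0],-0.4],
])

```text
time: 28.92
ee_pos: [601.4, 83.0, 0.7]
orientation: [[0.183, 0.002, 0.983], [-0.983, 0.001, 0.183], [-0.0, -1.0, 0.002]]
force: [0.5, 1.5, -0.4]
gripper_width: 60.0
```

```bash
python3 -c "
from h import *
rem([601,82.5,0.8],10.5,-.4,15)
"
```

```text
t 28.93 at [601.4  83.    0.7] zaz 10.5 w 60.0 F [ 0.5  1.5 -0.4] dist 0.7 rot [-0.002  0.001 -0.   ]
[[[0.4,-0.1,-0.5],[-0.002,0.001,-0.0],-0.4]]
```

Emit:
drive_tool([
  [[0,0,0],[0,0,0],1],
  [[0,0,0],[0,0,0],1],
  [[0,0,0],[0,0,0],1],
  [[0,0,0],[0,0,0],1],
  [[0,0,0],[0,0,0],1],
  [[0,0,0],[0,0,0],1],
  [[0,0,0],[0,0,0],1],
])

```text
time: 29.8
ee_pos: [601.7, 82.9, 1.5]
orientation: [[0.183, 0.002, 0.983], [-0.983, 0.001, 0.183], [-0.0, -1.0, 0.002]]
force: [0.1, -0.7, -0.3]
gripper_width: 34.1
```

Emit:
drive_tool([
  [[0,-8,0],[0,0,0],1],
  [[0,-20,0],[0,0,0],1],
  [[0,-35,0],[0,0,0],1],
  [[0,-40,0],[0,0,0],1],
  [[0,-30,0],[0,0,0],1],
  [[0,-20,0],[0,0,0],1],
  [[0,0,0],[0,0,0],1],
])

```text
time: 30.68
ee_pos: [601.6, 83.3, 167.5]
orientation: [[0.184, 0.007, 0.983], [-0.983, 0.001, 0.184], [-0.0, -1.0, 0.007]]
force: [-0.1, 0.2, -0.6]
gripper_width: 33.9
```

```bash
python3 -c "
from h import *
rem([550,-150,165],4,1,45)
rem([473.8,-389,165],-1.4,1,45)
p,d=get_image('side');crop(p,220,110,360,210,5,'pics/g9s.png')
"
```

```text
t 30.68 at [601.6  83.3 167.5] zaz 10.6 w 33.9 F [-0.1  0.2 -0.6] dist 239.0 rot [-0.007  0.115 -0.001]
[[[36.6,0.3,-15.6],[-0.001,0.019,-0.0],1],[[36.9,0.3,-14.9],[-0.001,0.019,-0.0],1],[[37.2,0.3,-14.2],[-0.001,0.019,-0.0],1],[[37.5,0.4,-13.5],[-0.001,0.019,-0.0],1],[[37.8,0.4,-12.8],[-0.001,0.019,-0.0],1],[[37.9,0.3,-12.0],[-0.001,0.019,-0.0],1]]
t 30.68 at [601.6  83.3 167.5] zaz 10.6 w 33.9 F [-0.1  0.2 -0.6] dist 489.3 rot [-0.007  0.209 -0.001]
[[[40.1,0.1,-19.3],[-0.001,0.019,-0.0],1],[[40.4,0.1,-18.5],[-0.001,0.019,-0.0],1],[[40.8,0.1,-17.8],[-0.001,0.019,-0.0],1],[[41.1,0.1,-17.0],[-0.001,0.019,-0.0],1],[[41.4,0.2,-16.2],[-0.001,0.019,-0.0],1],[[41.7,0.2,-15.4],[-0.001,0.019,-0.0],1],[[42.0,0.2,-14.6],[-0.001,0.019,-0.0],1],[[42.3,0.2,-13.8],[-0.001,0.019,-0.0],1],[[42.5,0.2,-13.0],[-0.001,0.019,-0.0],1],[[42.8,0.2,-12.3],[-0.001,0.019,-0.0],1],[[43.0,0.3,-11.4],[-0.001,0.019,-0.0],1]]
```

View pics/g9s.png

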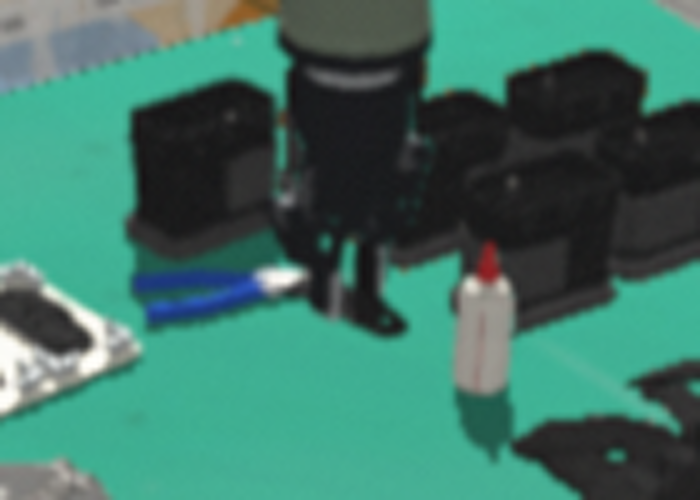

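Emit:
drive_tool([
  [[40,0,-19],[0,0.019,0],1],
  [[40,0,-18],[0,0.019,0],1],
  [[41,0,-18],[0,0.019,0],1],
  [[41,0,-17],[0,0.019,0],1],
  [[41,0,-16],[0,0.019,0],1],
  [[42,0,-15],[0,0.019,0],1],
  [[42,0,-15],[0,0.019,0],1],
  [[42,0,-14],[0,0.019,0],1],
  [[42,0,-13],[0,0.019,0],1],
  [[43,0,-12],[0,0.019,0],1],
  [[32,0,-9],[0,0.019,0],1],
  [[0,0,0],[0,0,0],1],
  [[0,0,0],[0,0,0],1],
])

```text
time: 32.35
ee_pos: [466.6, -388.4, 158.9]
orientation: [[-0.028, -0.005, 1.0], [-1.0, 0.007, -0.028], [-0.007, -1.0, -0.005]]
force: [0.2, 0.3, 0.3]
gripper_width: 33.8
```

```bash
python3 -c "
from h import *
rem([473.8,-389,45],-1.4,1,30)
"
```

```text
t 32.35 at [ 466.6 -388.4  158.9] zaz -1.6 w 33.8 F [0.2 0.3 0.3] dist 114.1 rot [ 0.005 -0.003 -0.007]
[[[0.3,28.5,2.0],[0.001,-0.001,-0.002],1],[[0.2,28.4,1.9],[0.001,-0.001,-0.002],1],[[0.2,28.5,1.9],[0.001,-0.001,-0.002],1],[[0.2,28.5,1.8],[0.001,-0.001,-0.002],1]]
```

Emit:
drive_tool([
  [[0,25,7],[0.005,-0.003,-0.007],1],
  [[0,28,0],[0,0,0],1],
  [[0,28,0],[0,0,0],1],
  [[0,18,0],[0,0,0],1],
  [[0,0,0],[0,0,0],1],
  [[0,0,0],[0,0,0],1],
])

```text
time: 33.1
ee_pos: [476.7, -383.2, 58.3]
orientation: [[-0.017, 0.002, 1.0], [-1.0, 0.001, -0.017], [-0.001, -1.0, 0.002]]
force: [0.7, 1.1, -0.3]
gripper_width: 34.1
```

```bash
python3 -c "
from h import *
rem([473.8,-389,10.2],-1.4,1,15)
"
```

```text
t 33.1 at [ 476.7 -383.2   58.3] zaz -1.0 w 34.1 F [ 0.7  1.1 -0.3] dist 48.5 rot [-0.002  0.008 -0.001]
[[[1.5,12.0,-0.7],[-0.0,0.002,-0.0],1],[[1.5,12.0,-0.7],[-0.0,0.002,-0.0],1],[[1.5,12.0,-0.7],[-0.0,0.002,-0.0],1],[[1.4,12.1,-0.7],[-0.0,0.002,-0.0],1]]
```

Emit:
drive_tool([
  [[5.5,14,-2.8],[0,0.008,0],1],
  [[0,14,0],[0,0,0],1],
  [[0,12,0],[0,0,0],1],
  [[0,6,0],[0,0,0],1],
  [[0,0,0],[0,0,0],1],
  [[0,0,0],[0,0,0],1],
])

```text
time: 33.85
ee_pos: [474.1, -389.5, 10.2]
orientation: [[-0.026, 0.003, 1.0], [-1.0, -0.0, -0.026], [0.0, -1.0, 0.003]]
force: [1.1, -0.1, 0.9]
gripper_width: 33.8
```

```bash
python3 -c "
from h import *
rem([473.8,-389,10.2],-1.4,1,15)
"
```

```text
t 33.85 at [ 474.1 -389.5   10.2] zaz -1.5 w 33.8 F [ 1.1 -0.1  0.9] dist 0.6 rot [-0.003 -0.001  0.   ]
[[[-0.5,0.0,-0.3],[-0.003,-0.001,0.0],1]]
```

Emit:
drive_tool([
  [[0,0.5,0],[0,0,0],-0.2],
  [[0,0,0],[0,0,0],-0.2],
  [[0,0,0],[0,0,0],-0.2],
  [[0,0,0],[0,0,0],-0.2],
  [[0,-15,0],[0,0,0],-0.2],
  [[0,-35,0],[0,0,0],-0.2],
  [[0,-45,0],[0,0,0],-0.2],
  [[0,-45,0],[0,0,0],-0.2],
  [[0,-20,0],[0,0,0],-0.2],
  [[0,0,0],[0,0,0],-0.2],
])

```text
time: 35.1
ee_pos: [474.0, -389.5, 180.9]
orientation: [[-0.025, 0.006, 1.0], [-1.0, -0.003, -0.025], [0.002, -1.0, 0.006]]
force: [-0.5, -0.2, -1.3]
gripper_width: 51.8
```

```bash
python3 -c "
from h import *
rem([505,77.7,170],-4.5,-.2,45)
p,d=get_image('side');crop(p,300,200,440,340,4,'pics/g10s.png')
p,d=get_image('top');crop(p,200,160,340,250,5,'pics/g10t.png');np.save('t10.npy',p)
dark=((p.max(2)<95)).astype(np.uint8)
objs(p,dark,(262,218,292,235),7)
objs(p,dark,(262,218,292,235),0)
"
```

```text
t 35.1 at [ 474.  -389.5  180.9] zaz -1.4 w 51.8 F [-0.5 -0.2 -1.3] dist 468.3 rot [-0.006  0.053  0.002]
[[[-42.5,0.9,1.7],[-0.001,0.005,0.0],-0.2],[[-42.5,0.9,1.5],[-0.001,0.005,0.0],-0.2],[[-42.6,0.9,1.3],[-0.001,0.005,0.0],-0.2],[[-42.6,0.9,1.1],[-0.001,0.005,0.0],-0.2],[[-42.5,0.9,0.9],[-0.001,0.005,0.0],-0.2],[[-42.6,0.9,0.7],[-0.001,0.005,0.0],-0.2],[[-42.6,0.9,0.5],[-0.001,0.005,0.0],-0.2],[[-42.5,0.9,0.3],[-0.001,0.005,0.0],-0.2],[[-42.6,0.9,0.0],[-0.001,0.005,0.0],-0.2],[[-42.5,0.9,-0.2],[-0.001,0.005,0.0],-0.2],[[-42.6,0.9,-0.3],[-0.001,0.005,0.0],-0.2]]
px [275.3 226.7] 31 mean [495.1  77.7] rectc [495.2  78.5] size [39.3  9.6] yaw from y (ccw) deg -4.5 rect ang 85.5
px [275.3 226.7] 31 mean [495.6  77.6] rectc [495.7  78.5] size [39.5  9.6] yaw from y (ccw) deg -4.5 rect ang 85.5
```

View pics/g10s.png

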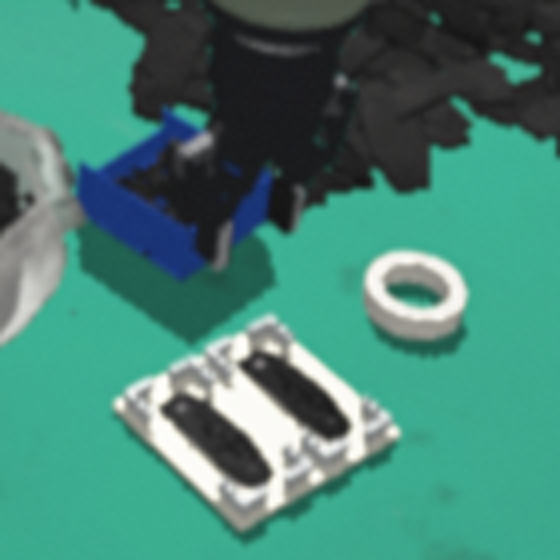

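View pics/g10t.png

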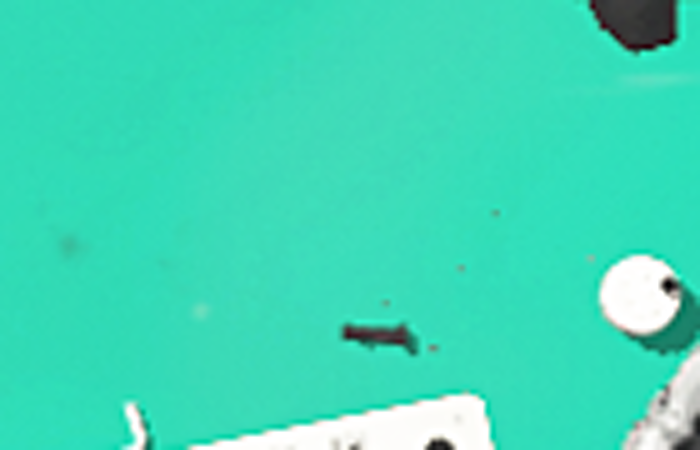

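```bash
python3 -c "
from h import *
P=cloud('top',np.load('top_d0.npy'))
for a in range(420,485,8):
  s=P[(P[...,0]>=a)&(P[...,0]<a+8)&(abs(P[...,1]-77)<14)];print(a,len(s),np.percentile(s[:,2],[50,90]).round())
p,d=get_image('side');np.save('s10.npy',p)
c=proj('side',(495,78,7));print(c);x,y=c.astype(int)
crop(p,x-30,y-25,x+30,y+25,10,'pics/clip.png')
"
```

```text
420 28 [43. 49.]
428 22 [42. 46.]
436 30 [40. 45.]
444 23 [40. 44.]
452 26 [0. 3.]
460 29 [1. 4.]
468 21 [2. 3.]
476 30 [-0.  4.]
484 30 [-0.  4.]
[263.2 221.6]
```

View pics/clip.png

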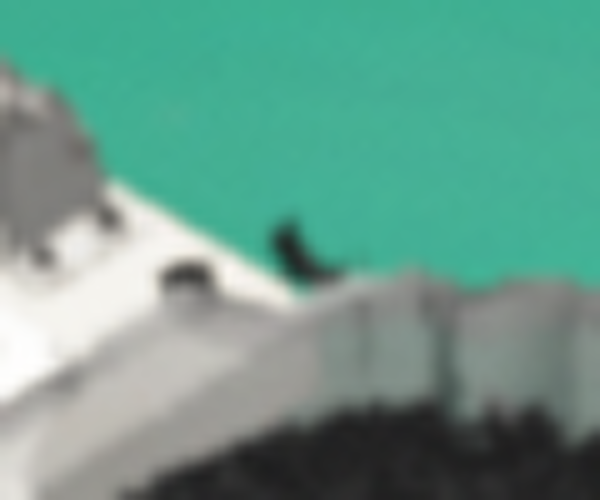

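Emit:
drive_tool([
  [[-42,0,12],[0,0.005,0],0.2],
  [[-42,0,12],[0,0.005,0],0.2],
  [[-42,0,8],[0,0.005,0],0.2],
  [[-42,0,3],[0,0.005,0],0.2],
  [[-42,0,1],[0,0.005,0],0.2],
  [[-42,0,1],[0,0.005,0],0.2],
  [[-42,0,0],[0,0.005,0],0.2],
  [[-42,0,0],[0,0.005,0],0.2],
  [[-42,0,0],[0,0.005,0],0.2],
  [[-42,0,0],[0,0.005,0],0.2],
  [[-32,0,0],[0,0,0],0.2],
  [[0,0,0],[0,0,0],0.2],
  [[0,0,0],[0,0,0],0.2],
])

```text
time: 36.88
ee_pos: [527.9, 76.6, 167.0]
orientation: [[-0.076, -0.016, 0.997], [-0.997, 0.006, -0.076], [-0.004, -1.0, -0.017]]
force: [0.1, 0.1, -0.2]
gripper_width: 34.3
```

```bash
python3 -c "
from h import *
rem([495.2,78.3,80],-4,.2,30)
"
```

```text
t 36.88 at [527.9  76.6 167. ] zaz -4.4 w 34.3 F [ 0.1  0.1 -0.2] dist 93.0 rot [ 0.017 -0.006 -0.004]
[[[0.3,21.9,-7.8],[0.004,-0.002,-0.001],0.2],[[0.2,21.8,-7.9],[0.004,-0.002,-0.001],0.2],[[0.2,21.8,-8.0],[0.004,-0.002,-0.001],0.2],[[0.2,21.8,-8.1],[0.004,-0.002,-0.001],0.2]]
```

Emit:
drive_tool([
  [[0,22,-10],[0.017,-0.006,-0.004],0.2],
  [[0,22,-10],[0,0,0],0.2],
  [[0,22,-10],[0,0,0],0.2],
  [[0,15,-2],[0,0,0],0.2],
  [[0,0,0],[0,0,0],0.2],
  [[0,0,0],[0,0,0],0.2],
])

```text
time: 37.62
ee_pos: [495.4, 73.9, 83.2]
orientation: [[-0.077, -0.0, 0.997], [-0.997, -0.001, -0.077], [0.001, -1.0, -0.0]]
force: [-0.0, -0.6, 0.6]
gripper_width: 33.9
```

```bash
python3 -c "
from h import *
rem([495.2,78.3,40],-4,.2,30)
"
```

```text
t 37.62 at [495.4  73.9  83.2] zaz -4.4 w 33.9 F [-0.  -0.6  0.6] dist 43.4 rot [ 0.    -0.007  0.001]
[[[-2.2,21.6,-0.2],[0.0,-0.003,0.001],0.2],[[-2.2,21.6,-0.3],[0.0,-0.003,0.001],0.2]]
```

Emit:
drive_tool([
  [[-4,22,0],[0,-0.007,0],0.2],
  [[0,22,0],[0,0,0],0.2],
  [[0,18,0],[0,0,0],0.2],
  [[0,0,0],[0,0,0],0.2],
  [[0,0,0],[0,0,0],0.2],
])

```text
time: 38.25
ee_pos: [499.9, 77.8, 23.4]
orientation: [[-0.071, 0.007, 0.997], [-0.997, -0.0, -0.071], [-0.0, -1.0, 0.006]]
force: [0.2, 0.1, 0.4]
gripper_width: 34.2
```

```bash
python3 -c "
from h import *
rem([495.2,78.3,2.5],-4,.2,30)
"
```

```text
t 38.25 at [499.9  77.8  23.4] zaz -4.1 w 34.2 F [0.2 0.1 0.4] dist 21.5 rot [-0.006 -0.001 -0.   ]
[[[-0.2,20.9,-4.9],[-0.006,-0.001,-0.0],0.2]]
```

Emit:
drive_tool([
  [[0,2,-5],[-0.006,0,0],0.2],
  [[0,8,0],[0,0,0],0.2],
  [[0,8,0],[0,0,0],0.2],
  [[0,2,0],[0,0,0],0.2],
  [[0,0,0],[0,0,0],0.2],
  [[0,0,0],[0,0,0],0.2],
])

```text
time: 39.0
ee_pos: [495.5, 78.2, 3.4]
orientation: [[-0.072, 0.002, 0.997], [-0.997, 0.001, -0.072], [-0.001, -1.0, 0.002]]
force: [0.8, -0.4, 0.4]
gripper_width: 34.1
```

```bash
python3 -c "
from h import *
rem([495.2,78.3,2.5],-4,.2,30)
"
```

```text
t 39.0 at [495.5  78.2   3.4] zaz -4.1 w 34.1 F [ 0.8 -0.4  0.4] dist 1.0 rot [-0.002 -0.002 -0.001]
[[[-0.1,0.9,-0.3],[-0.002,-0.002,-0.001],0.2]]
```

Emit:
drive_tool([
  [[0,1,0],[0,0,0],1],
  [[0,0,0],[0,0,0],1],
  [[0,0,0],[0,0,0],1],
  [[0,0,0],[0,0,0],1],
  [[0,0,0],[0,0,0],1],
  [[0,0,0],[0,0,0],1],
])

```text
time: 39.75
ee_pos: [495.7, 78.1, 2.7]
orientation: [[-0.072, 0.003, 0.997], [-0.997, 0.001, -0.072], [-0.001, -1.0, 0.002]]
force: [-0.2, 0.8, -0.5]
gripper_width: 9.0
```

Emit:
drive_tool([
  [[0,-8,0],[0,0,0],1],
  [[0,-20,0],[0,0,0],1],
  [[0,-35,0],[0,0,0],1],
  [[0,-40,0],[0,0,0],1],
  [[0,-40,0],[0,0,0],1],
  [[0,-10,0],[0,0,0],1],
  [[0,0,0],[0,0,0],1],
])

```text
time: 40.62
ee_pos: [494.5, 78.0, 162.6]
orientation: [[-0.071, 0.002, 0.997], [-0.997, 0.0, -0.071], [-0.0, -1.0, 0.002]]
force: [-0.3, -0.6, -0.5]
gripper_width: 9.3
```

```bash
python3 -c "
from h import *
rem([600,-201,150],7,1,45)
p,d=get_image('side');x,y=proj('side',(495,78,150)).astype(int);crop(p,x-50,y-40,x+50,y+60,6,'pics/g11s.png')
"
```

```text
t 40.62 at [494.5  78.  162.6] zaz -4.1 w 9.3 F [-0.3 -0.6 -0.5] dist 298.5 rot [-0.002 -0.193 -0.   ]
[[[38.7,1.8,17.9],[-0.0,-0.028,-0.0],1],[[39.2,1.8,16.8],[-0.0,-0.028,-0.0],1],[[39.6,1.8,15.6],[-0.0,-0.028,-0.0],1],[[40.0,1.8,14.5],[-0.0,-0.028,-0.0],1],[[40.5,1.9,13.4],[-0.0,-0.028,-0.0],1],[[40.8,1.8,12.3],[-0.0,-0.028,-0.0],1],[[41.1,1.9,11.1],[-0.0,-0.028,-0.0],1]]
```

View pics/g11s.png

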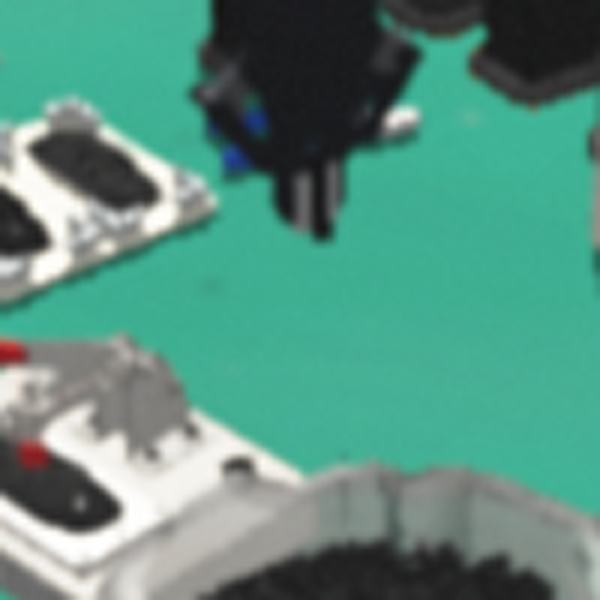

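The clip is gone from the bench and the fingers are holding at 9.3 mm. Moving over the bin.

Emit:
drive_tool([
  [[39,0,18],[0,-0.028,0],1],
  [[39,0,17],[0,-0.028,0],1],
  [[40,0,16],[0,-0.028,0],1],
  [[40,0,14],[0,-0.028,0],1],
  [[40,0,13],[0,-0.028,0],1],
  [[41,0,12],[0,-0.028,0],1],
  [[30,0,8],[0,-0.025,0],1],
  [[0,0,0],[0,0,0],1],
  [[0,0,0],[0,0,0],1],
])

```text
time: 41.8
ee_pos: [594.4, -196.1, 148.5]
orientation: [[0.133, -0.015, 0.991], [-0.991, 0.004, 0.133], [-0.006, -1.0, -0.014]]
force: [1.1, 0.9, -0.2]
gripper_width: 8.9
```

```bash
python3 -c "
from h import *
rem([600,-201,85],7,1,30)
p,d=get_image('side');crop(p,280,180,400,290,6,'pics/g12s.png')
"
```

```text
t 41.8 at [ 594.4 -196.1  148.5] zaz 7.6 w 8.9 F [ 1.1  0.9 -0.2] dist 64.0 rot [ 0.014  0.011 -0.006]
[[[2.0,21.1,1.9],[0.005,0.004,-0.002],1],[[1.9,21.2,1.9],[0.005,0.004,-0.002],1],[[1.9,21.2,1.7],[0.005,0.004,-0.002],1]]
```

View pics/g12s.png

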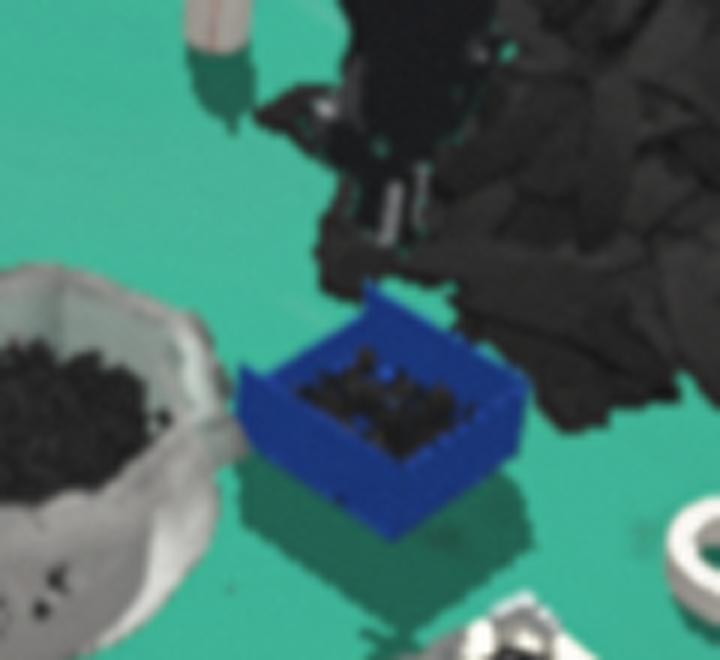

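Emit:
drive_tool([
  [[2,22,6],[0.014,0.011,-0.006],1],
  [[0,22,0],[0,0,0],1],
  [[0,20,0],[0,0,0],1],
  [[0,8,0],[0,0,0],1],
  [[0,0,0],[0,0,0],1],
  [[0,0,0],[0,0,0],1],
])

```text
time: 42.6
ee_pos: [600.6, -193.4, 74.6]
orientation: [[0.126, 0.001, 0.992], [-0.992, 0.0, 0.126], [0.0, -1.0, 0.001]]
force: [0.6, -0.3, -0.3]
gripper_width: 9.6
```

```bash
python3 -c "
from h import *
rem([600,-201,64],7,1,30)
P=cloud('top',np.load('top_d0.npy'));q=P[(abs(P[...,0]-600)<35)&(abs(P[...,1]+201)<35)];print(np.percentile(q[:,2],[10,50,90,99]))
"
```

```text
t 42.6 at [ 600.6 -193.4   74.6] zaz 7.2 w 9.6 F [ 0.6 -0.3 -0.3] dist 13.1 rot [-0.001  0.004  0.   ]
[[[7.5,10.6,-1.6],[-0.001,0.004,0.0],1]]
[15.12873326 27.50853849 38.23403034 43.1671353 ]
```

Emit:
drive_tool([
  [[8,2,-0.5],[0,0.004,0],1],
  [[0,8,0],[0,0,0],1],
  [[0,6,0],[0,0,0],1],
  [[0,0,0],[0,0,0],1],
  [[0,0,0],[0,0,0],1],
  [[0,0,0],[0,0,0],0.4],
  [[0,0,0],[0,0,0],0.4],
  [[0,0,0],[0,0,0],0.4],
  [[0,0,0],[0,0,0],0.4],
  [[0,0,0],[0,0,0],0.4],
])

```text
time: 43.85
ee_pos: [601.8, -202.4, 58.9]
orientation: [[0.121, 0.003, 0.993], [-0.993, -0.001, 0.121], [0.001, -1.0, 0.002]]
force: [-0.9, 0.1, -0.7]
gripper_width: 25.5
```

Emit:
drive_tool([
  [[0,-15,0],[0,0,0],0.4],
  [[0,-35,0],[0,0,0],0.4],
  [[0,-45,0],[0,0,0],0.4],
  [[0,-40,0],[0,0,0],0.4],
  [[20,-10,-30],[0,0,0],0.4],
  [[40,0,-30],[0,0,0],0.4],
  [[50,0,-30],[0,0,0],0.4],
  [[50,0,-30],[0,0,0],0.4],
  [[50,0,-30],[0,0,0],0.4],
  [[30,0,0],[0,0,0],0.4],
  [[0,0,0],[0,0,0],0.4],
  [[0,0,0],[0,0,0],0.4],
])

```text
time: 45.35
ee_pos: [479.2, -465.2, 221.3]
orientation: [[0.125, 0.011, 0.992], [-0.992, -0.005, 0.125], [0.006, -1.0, 0.01]]
force: [0.1, 0.4, 0.2]
gripper_width: 25.7
```

```bash
python3 -c "
from h import *
for n in ('top','side'):
  p,d=get_image(n);cv2.imwrite(f'pics/{n}9.png',p[:,:,::-1]);np.save(f'{n}_p9.npy',p);np.save(f'{n}_d9.npy',d)
p=np.load('side_p9.npy');crop(p,280,180,400,290,6,'pics/g13s.png')
p=np.load('top_p9.npy');crop(p,335,160,465,260,6,'pics/g13t.png');crop(p,85,165,275,305,4,'pics/g13l.png')
"
```

```text
(no output)
```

View pics/top9.png

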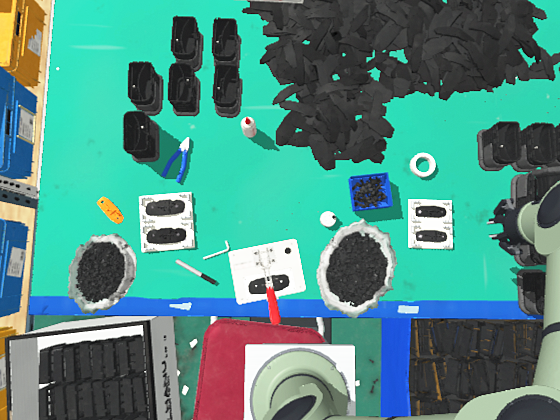

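View pics/g13s.png

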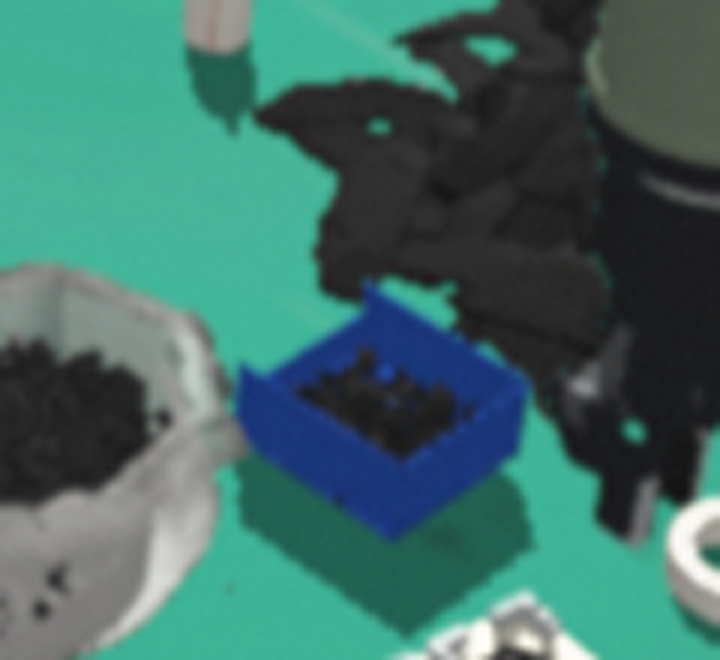

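View pics/g13t.png

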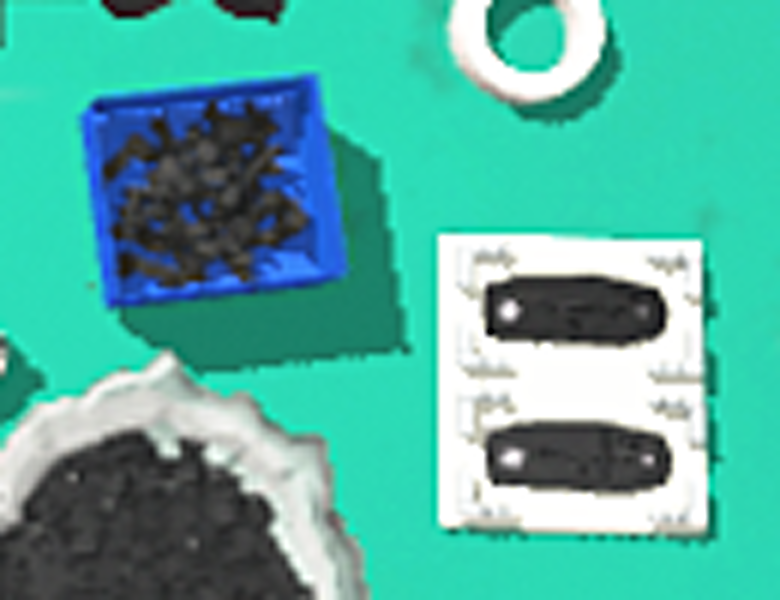

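View pics/g13l.png

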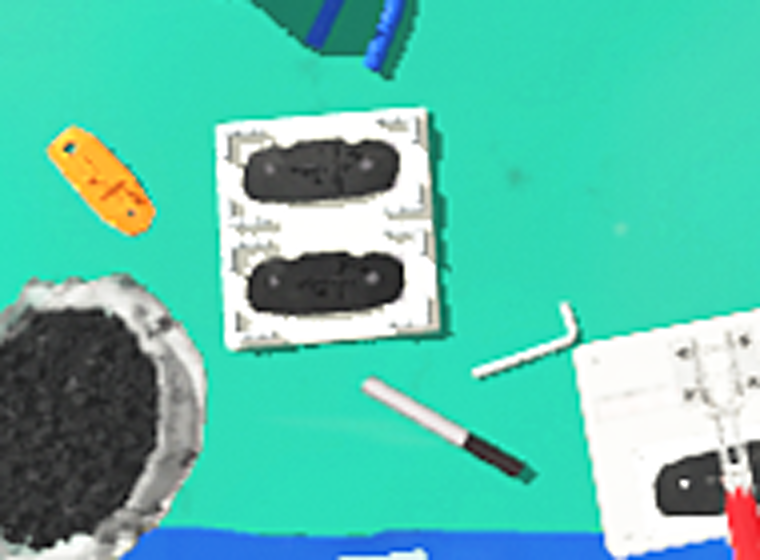

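```bash
python3 -c "
from h import *
a=np.load('top_p0.npy').astype(int);p=np.load('top_p9.npy');b=p.astype(int)
D=abs(a-b).max(2)>40; D[:, 465:]=0
n,l,st,ce=cv2.connectedComponentsWithStats(D.astype(np.uint8))
for i in range(1,n):
  if st[i][4]>3: print(st[i],ce[i].round())
dark=(p.max(2)<95).astype(np.uint8)
print('large');objs(p,dark,(140,193,195,252),16,150)
print('small');objs(p,dark,(408,200,455,248),12,100)
hsv=cv2.cvtColor(p,cv2.COLOR_RGB2HSV);wh=((hsv[...,1]<60)&(p.max(2)>120)).astype(np.uint8)
objs(p,wh,(315,205,342,228),32,50)
P=cloud('top',np.load('top_d9.npy'))
for x,y in [(548.4,407.8),(465,400),(548,-390.8),(474,-389.5)]:
  for dy in (-35,0,35):
    s=P[(abs(P[...,0]-x)<8)&(abs(P[...,1]-y-dy)<8)];print(x,y+dy,np.median(s[:,2]).round(1))
"
```

```text
[245 116   4   5   7] [246. 117.]
[250 117   4   3   4] [252. 118.]
[245 122   5   3   6] [247. 124.]
[298 179  40  18 584] [318. 187.]
[216 182  33  15 374] [232. 189.]
[259 185  31  15 371] [274. 192.]
[366 191   5   3  10] [368. 192.]
[145 199  40  18 589] [165. 208.]
[414 205  33  13 345] [430. 211.]
[209 215  41  19 588] [229. 224.]
[268 225  16   6  61] [276. 227.]
[146 227  41  18 593] [166. 236.]
[415 230  32  13 345] [431. 236.]
[307 383   9   3  12] [311. 384.]
[301 385  32  35 370] [320. 403.]
[302 395  13   3  23] [308. 396.]
[298 397   3   2   4] [299. 398.]
[270 404   1   4   4] [270. 406.]
[280 405   4   4   9] [282. 406.]
[356 405 109  15 546] [420. 417.]
[266 407   3   5   8] [267. 409.]
[269 410  10  10  24] [273. 415.]
[323 415  11   5  19] [327. 417.]
[332 417  14   3  36] [338. 418.]
[348 416   7   4  22] [351. 417.]
large
px [164.9 207.3] 481 mean [547.8 406. ] rectc [548.5 405.9] size [ 46.2 116. ] yaw from y (ccw) deg 6.0 rect ang 6.0
px [166.  235.5] 504 mean [464.3 399.3] rectc [464.9 399.1] size [ 46.3 114.9] yaw from y (ccw) deg 4.7 rect ang 5.1
small
px [430.3 211.2] 286 mean [ 547.6 -388.6] rectc [ 547.6 -389.1] size [90.7 35.7] yaw from y (ccw) deg -0.5 rect ang 87.9
px [431.3 235.9] 278 mean [ 473.3 -389.3] rectc [ 473.  -388.3] size [32.7 93.4] yaw from y (ccw) deg -0.9 rect ang 0.7
px [327.3 218.7] 196 mean [518.9 -75.1] rectc [519.4 -75.6] size [47.2 47.2] yaw from y (ccw) deg 89.3 rect ang 0.7
548.4 372.8 17.2
548.4 407.8 21.8
548.4 442.8 16.4
465 365 16.5
465 400 20.0
465 435 17.8
548 -425.8 13.4
548 -390.8 14.7
548 -355.8 12.8
474 -424.5 423.4
474 -389.5 549.8
474 -354.5 11.7
```

```bash
python3 -c "
from cell import *
print(finish_job())"
```

```text
the job is handed in; nothing more can be done
None
```

I placed both large blades, then both small blades, and dropped the clip in its bin. I handed the job in at about 45 s of the 112 s allowed, with the gripper clear of everything.

Last checks, from both cameras:
- **Blades:** all four lie centred in their nests, within about 2 mm of the measured nest centres, and turned to within about 1.5° of the trays. Depth readings show three of them level. The arm hid the small tray's nearer nest (x ≈ 474) from the depth reading, so that blade was only seen in the pictures, where it looks well seated.
- **Clip:** it is gone from the bench and the fingers opened past its width over the bin. The only change in the bin's picture is a small one near its middle. I couldn't pick the clip out among the others by eye.
- **Bystanders:** the tally counter is where it was at the start, to the pixel, and the orange look-alike and the blade in the clamp fixture show no change.

Wrist forces stayed at a few newtons in every reading I took. The blade tops read several millimetres lower than the given crown heights, but they read the same way on the bench before I moved them. I take that as the shape of the crown or a depth error, not bad seating.

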